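# Register a work plate on a robot training board and lock it

## Robot

A 7-joint arm with a two-finger parallel gripper is mounted at the origin on the work surface. World frame = base frame: x ahead of the robot, y to its left, z up, the work surface at z = 0. Lengths are in m, angles in rad, forces in N, time in s.
With the tool pointing down it reaches from about 0.425 to 0.925 m from the base axis. Payload 6.8 kg.
Tool frame: the origin (TCP) lies on the centre line of the jaws, within the pads' length; the fingertips stand 19 mm ahead of it and the grasp point (between the pads) is the TCP (r.tip_extent is the y of the fingertips in the tool frame, in m); y points along the fingers, z is the direction in which the jaws open and shut, and the axes are right-handed (so a half turn about y gives the same grasp; the last joint's range is limited). The gripper opens to 85 mm and grips with 20 to 120 N. Pads are 22 mm wide; open, the fingers measure 114 mm over their backs; the gripper's body (76 mm by 85 mm) begins 54 mm behind the grasp point. The pads swing forward as they close: fully open they stand 13 mm farther back than shut.
Start: joints at [-1.375, 0.477, 0.022, 1.555, -0.011, 1.109, -0.083], TCP at [0.202, 0.644, 0.25] pointing down, gripper open.
Joint ranges: [-2.96, 2.96], [-0.34, 2.1], [-1.41, 1.46], [0.24, 2.44], [-1.37, 4.51], [0.17, 1.92], [-2.96, 2.96]. Speed limits (rad/s): [2.39, 2.39, 3.14, 3.14, 3.14, 3.14, 3.14].

## Interface

Orientations are given as a rotation vector (axis times angle).
In Python, from bench import r gives the robot as it stands. The module is installed in compiled form; this text tells all that it offers.
- The arm moves only by the tool jog_arm, never from a script. Its argument "motion" is a list of rows, each a list of 3 entries, a list of its own where there are three numbers: the opening, from 0 (shut) to 1 (fully open), then the shift along the tool's x, y, z in m, then the turn, a rotation vector about the tool's x, y, z in degrees. A call has 1 to 10 rows; each row shifts and turns the commanded pose from where the row before left it, along the tool's axes as they then stand; what a row does not reach is not made up. A row lasts 1/12 s, in which the tool goes at most 41.7 mm and 7.16 degrees, less where a joint would pass 70% of its speed; a pose out of reach is approached as far as the arm can. A call with a gripper value outside its range is refused whole. The fingers move at their own pace and stop on an object; "force" is the grip in N (left out, the last holds). Time passes only in rows, so rows that do not move let the fingers close. It gives the time, the measured TCP pose, the force and the opening at its end, in the units of the state.
- r.get_obs(): the state, without advancing time (a new reading comes with each control period).
- r.grab_frame(name): name is "scene" or "side" or "wrist"; returns a dict with "image" (384x512x3 uint8, red, green, blue), "range_z" (384x512 float32, m along the optical axis (not along the pixel's ray), 0 where there is no reading), "fx", "fy", "cx", "cy" (pixels), "xyz" and "orientation" of the camera in the world. Camera axes: x right, y down, z forward; pixel columns grow to the right and rows downward; lengths in m; the calibration is good to about 2 mm. A picture is of the moment at which its call begins.
- r.hand_in(): hands the job in, once; it reports no verdict.
The state is a dict: "clock": time; "joints": joint angles; "qvel": joint speeds; "tau": joint torques, N m; "tcp_pos": TCP position; "orientation": TCP orientation; "contact_force": force on the tool from outside, world axes, zero at the start; "moment": the same for the moment, N m; "grip_width": finger opening in m.
Only numpy, scipy, OpenCV 4.12 (cv2) and the standard library are available. Lean on these libraries where they do the work, as an engineer would, in place of code of your own. Each camera call takes 0.05 s, during which the arm holds its last target.

## Task

A flat blue-faced work plate lies half inside the storage tray on the black base board. Press down on top of the plate, never harder than about 15 N while it slides, and draw it out toward you and over to the left until it sits flush and square in the corner of the two aluminium stops. Then swing the swivel clip on the left stop square across the plate to lock it in, and leave the objects around the board where they are.

Things in the scene. Friction and masses are not known exactly. Their poses are not given: they have to be found in the camera images.
- plate_mid (a point): centre of the top face of the work plate: steel sheet with a blue rubber facing on top, 180 mm (its x) by 150 mm (its y) by 5 mm thick, loose, lying flat on the board, too wide to grasp. Its -x edge is its front edge. At the start the front 75 to 110 mm lie in the open and the rest is in the tray, turned up to 3 degrees to the board
- plate_corner (a point): front left corner (-x, +y) of the plate, at the height of its top face; axes of the plate. The plate weighs 0.64 to 0.92 kg; its steel underside slides on the board with a friction coefficient of 0.3 to 0.4. Fingers pressing with 10 to 15 N drag it along; pressing much less they skid over it. Press and drag together must stay under 20 N while it slides
- stop_corner (a point): inner corner of the two aluminium stops, at the height of the board's top face (10 mm above the desk); axes of the board (x away from the robot, y to its left). Both stops are 8 mm high and 18 mm wide. The front stop's inner face runs from here 187 mm along -y, the side stop's 150 mm along +x. A seated plate has its front left corner here and its edges on both stops
- tray_mouth (a point): middle of the storage tray's open mouth, at the height of the board's top face; axes of the board. The tray is fixed on the far part of the board (black, 340 x 340 mm, fixed to the desk): grey, inside 210 mm wide (y) and 117 mm deep, its low bay 12 mm high, closed behind, 44 mm high over its roof. A seated plate keeps its rear 15 mm in the tray
- clip_pivot (a point): top of the swivel clip's pivot screw, on the side stop, 17 mm above the board's top face; axes of the board
- clip_tab (a point): top of the clip's thumb post (38 mm above the board's top face): round, black, 11 mm across, 24 mm tall, standing on the clip's free end 42 mm from the pivot axis. The clip is a flat dark steel bar 58 x 14 x 4 mm whose underside is 5 mm above the plate's top face, so it passes over the plate
- clip (a joint): angle of the swivel clip, rad: 0 = parked along the side stop, pointing to the robot (board -x); grows counter-clockwise seen from above to 1.57 = square across the plate (pointing along board -y), where it has an end stop. Stiff pivot (0.06 N m, about 1.5 N at the post): it stays where it is left. Push the post from its outer (left) side
- bin: small grey waste bin on wheels with a lid, 69 x 62 x 78 mm, standing to the right of the board; origin at the centre of its underside; leave it alone
- driver: screwdriver, 160 mm long, lying on the desk to the right of the board; leave it alone
- block: wooden block, 25 mm, on the desk left of the board; origin at the centre of its underside; leave it alone
- cup: rubber suction foot, 44 mm across, 32 mm high, on the desk left of the board; origin at the centre of its underside; leave it alone
Mind the look-alikes: they are no part of the job. Of the things that look like the part that bears plate_mid, the middle-sized one is meant.

How it is judged:
By the outcome, as a careful person would: the job done as asked, in the order asked, and still so for the second after the job is handed in, with the robot touching nothing.
It also fails if it takes over 70 s, if anything falls off the work surface, if the arm or the gripper's body presses on something with over 40 N, if the wrist force passes 120 N, or if a joint passes its speed limit or range.

## Working session

There is one attempt and no reset: what is moved stays moved. The work goes in short steps, Python scripts to look and compute and a tool call to move; the robot and the scene stay as the last step left them, time stands still between calls to the robot, and variables do not carry over. Pictures are saved under pics/ and viewed, and the job is handed in when it is done.

Besides the shell and the picture viewer there is one more tool, called after "Emit:" by a JSON object that holds its "fn" and its "kwargs". jog_arm: Moves the arm, as the interface text tells. Its arguments: {"type":"object","properties":{"motion":{"type":"array","items":{"type":"array"}},"force":{"type":"number"}},"required":["motion"]}

```bash
mkdir -p pics; python3 - <<'E'
from bench import r
import cv2,numpy as np
o=r.get_obs()
for k in o: print(k,np.round(o[k],3))
print(r.tip_extent)
for n in ["scene","side","wrist"]:
    f=r.grab_frame(n); cv2.imwrite(f"pics/{n}0.png",f["image"][:,:,::-1]); print(n,f["fx"],f["cx"],f["cy"],f["xyz"],f["orientation"])
E
```

```text
clock 0.0
joints [-1.375  0.478  0.022  1.556 -0.012  1.109 -0.083]
qvel [ 0.     0.001 -0.     0.     0.    -0.     0.   ]
tau [ 0.0000e+00 -5.9644e+01  1.6080e+00 -2.8120e+01  1.3000e-02  9.0000e-03
  0.0000e+00]
tcp_pos [0.202 0.644 0.249]
orientation [-1.559  0.239 -0.238]
contact_force [-0.691 -0.103  0.809]
moment [ 0.005 -0.019 -0.08 ]
grip_width 0.085
0.019
scene 483.15779105044254 258.80130495275773 191.75425523152458 [1.13124632 0.71251094 1.08394785] [-1.00702    -2.58092485  0.9164271 ]
side 364.1484016858306 257.11778710434027 185.2508897048422 [ 0.34039035 -0.51941642  0.71825449] [-2.29651853  0.49846524 -0.19591114]
wrist 340.20222728534094 257.36510067598067 193.48104305426892 [0.1391429  0.66307479 0.37299511] [2.35379696 1.72867409 0.22598901]
```

View pics/scene0.png

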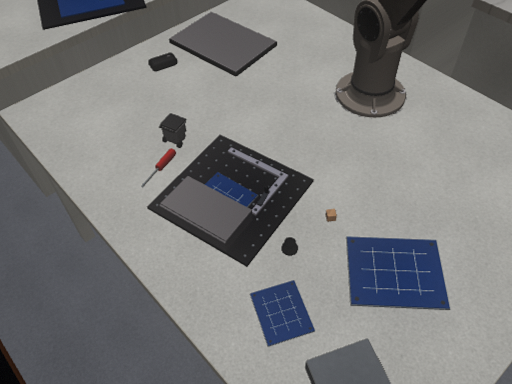

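View pics/side0.png

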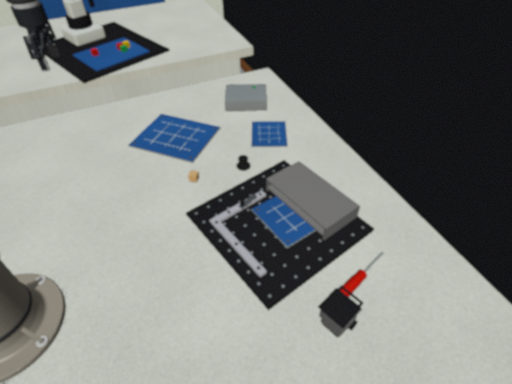

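View pics/wrist0.png

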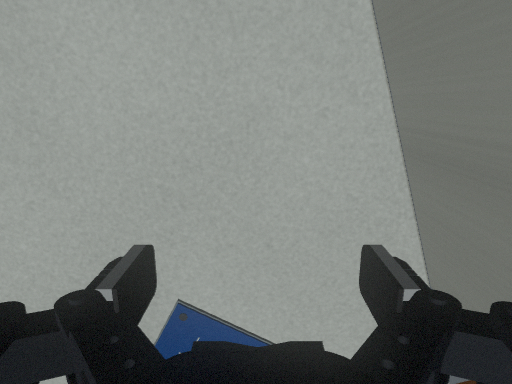

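The scene view has three blue plates on the desk: one in the tray (230,190), a large one (397,271) and a small one (282,312). The one half inside the tray fits the description. I'll check this with an enlarged crop and a size measurement.

```bash
cat > h.py <<'E'
from bench import r
import cv2,numpy as np
from scipy.spatial.transform import Rotation as R
def cam(f): return R.from_rotvec(f["orientation"]).as_matrix(), np.array(f["xyz"])
def ray(f,uv,z):
    M,t=cam(f); uv=np.atleast_2d(uv).astype(float)
    d=np.c_[(uv[:,0]-f["cx"])/f["fx"],(uv[:,1]-f["cy"])/f["fy"],np.ones(len(uv))]@M.T
    return t+d*((z-t[2])/d[:,2])[:,None]
def proj(f,P):
    M,t=cam(f); c=(np.atleast_2d(P)-t)@M
    return np.c_[c[:,0]/c[:,2]*f["fx"]+f["cx"],c[:,1]/c[:,2]*f["fy"]+f["cy"]]
def cloud(f):
    M,t=cam(f); z=f["range_z"]; v,u=np.indices(z.shape)
    return np.stack([(u-f["cx"])/f["fx"]*z,(v-f["cy"])/f["fy"]*z,z],-1)@M.T+t
def crop(f,x0,y0,x1,y1,s,name):
    cv2.imwrite("pics/"+name,cv2.resize(f["image"][y0:y1,x0:x1,::-1],None,fx=s,fy=s,interpolation=cv2.INTER_CUBIC))
def blue(f):
    h=cv2.cvtColor(f["image"],cv2.COLOR_RGB2HSV); return cv2.inRange(h,(105,120,40),(125,255,255))
E
python3 - <<'E'
from h import *
f=r.grab_frame("scene"); crop(f,140,125,330,265,4,"sc1.png")
s=r.grab_frame("side"); crop(s,180,155,380,305,4,"si1.png")
for g,n in((f,'scene'),(s,'side')):
    m=blue(g); cs,_=cv2.findContours(m,cv2.RETR_EXTERNAL,cv2.CHAIN_APPROX_NONE)
    for c in cs:
        if cv2.contourArea(c)<200: continue
        p=ray(g,c[:,0],0.015 if 0 else 0.010)
        q=cv2.minAreaRect((p[:,:2]*1000).astype(np.float32)); print(n,c[:,0].mean(0).round(),np.round(q[0]),np.round(q[1]),round(q[2],1), cloud(g)[int(c[:,0,1].mean()),int(c[:,0,0].mean())].round(3))
E
```

```text
scene [281. 313.] [773. 369.] [135. 112.] 65.7 [0.773 0.368 0.006]
scene [396. 273.] [487. 483.] [191. 230.] 44.3 [0.492 0.487 0.009]
scene [231. 190.] [617.   0.] [ 57. 148.] 13.8 [0.62  0.004 0.015]
scene [88.  5.] [  396. -1176.] [142. 264.] 67.7 [ 0.422 -1.149  0.019]
side [283. 219.] [639.  13.] [ 85. 151.] 11.6 [0.642 0.01  0.013]
side [269. 134.] [768. 357.] [127. 104.] 65.8 [0.77  0.366 0.003]
side [175. 137.] [485. 473.] [184. 223.] 44.4 [0.485 0.476 0.007]
side [109.  53.] [ 388. 1212.] [279. 255.] 21.2 [0.374 1.204 0.013]
side [120.   3.] [ 513. 1833.] [201. 481.] 63.7 [ 0.55   2.166 -0.075]
side [52.  8.] [ 175. 1979.] [114. 350.] 5.3 [ 0.154  2.171 -0.044]
```

View pics/sc1.png

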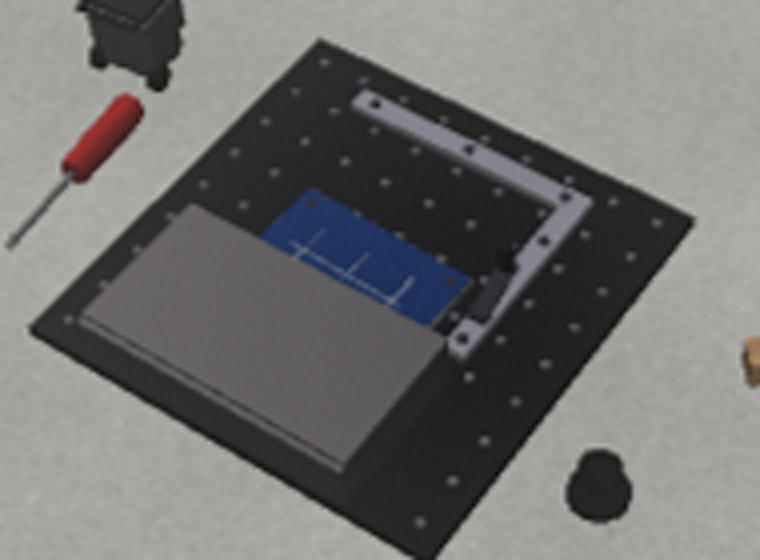

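View pics/si1.png

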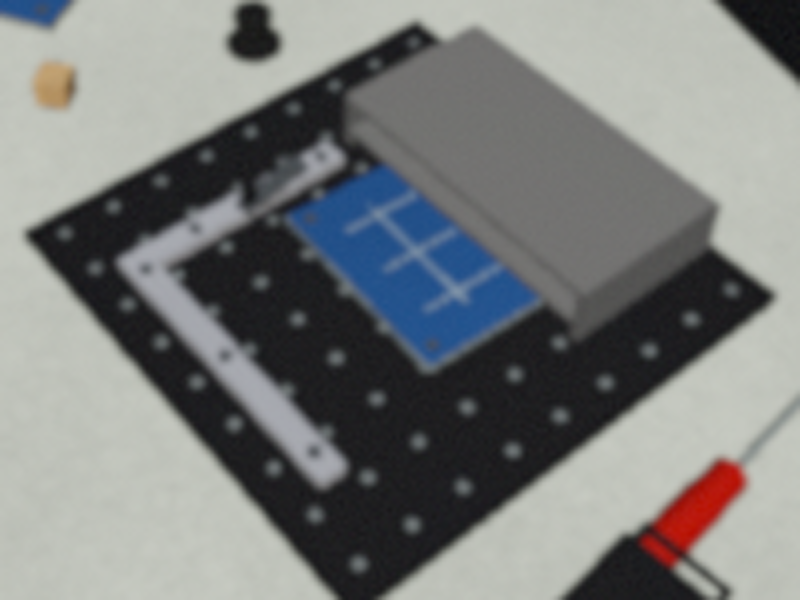

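The plate in the tray measures 150 mm wide. The others are about 112x135 mm and 191x230 mm, so the tray plate is the middle-sized one and the one meant. Next I'll get the rough board geometry.

```bash
python3 - <<'E'
from h import *
s=r.grab_frame("side");f=r.grab_frame("scene")
def S(pts,z): return ray(s,np.array(pts)/4+[180,155],z)[:,:2].round(4)
def F(pts,z): return ray(f,np.array(pts)/4+[140,125],z)[:,:2].round(4)
P=S([(25,235),(418,22),(773,297)],.01);print("side board",P)
for a,b in((0,1),(1,2)): d=P[b]-P[a];print(np.linalg.norm(d),np.degrees(np.arctan2(d[1],d[0])))
P=F([(694,218),(320,40),(30,330),(432,562)],.01);print("scene board",P)
for a,b in((0,1),(1,2),(2,3),(3,0)): d=P[b]-P[a];print(np.linalg.norm(d),np.degrees(np.arctan2(d[1],d[0])))
print("stop inner corner side",S([(165,268)],.018),"outer",S([(117,262)],.018))
print("scene outer corner",F([(590,198)],.018), "inner", F([(556,212)],.018))
print("plate FL side",S([(285,212)],.015),"FR",S([(428,365)],.015))
print("plate FL scene",F([(470,280)],.015),"FR",F([(312,188)],.015))
print("clip post scene top",F([(507,252)],.048))
o=r.get_obs(); print(R.from_rotvec(o["orientation"]).as_matrix().round(3))
E
```

```text
side board [[ 0.4225  0.1294]
 [ 0.7508  0.2114]
 [ 0.829  -0.1143]]
0.3383857118733 14.023923561397655
0.3349563105839327 -76.49894412047473
scene board [[ 0.4203  0.1374]
 [ 0.502  -0.1904]
 [ 0.8315 -0.1079]
 [ 0.7482  0.2215]]
0.33782795917448866 -76.00489069078507
0.339671164510619 14.056698939928902
0.3397694070984026 104.19166029150863
0.33851324937142413 -165.61482187210308
stop inner corner side [[0.4936 0.0586]] outer [[0.4678 0.0758]]
scene outer corner [[0.4669 0.077 ]] inner [[0.4941 0.0698]]
plate FL side [[0.5817 0.0729]] FR [[ 0.6097 -0.0742]]
plate FL scene [[0.58   0.0719]] FR [[ 0.607  -0.0712]]
clip post scene top [[0.5618 0.0909]]
[[ 0.954 -0.     0.299]
 [-0.299 -0.     0.954]
 [ 0.    -1.    -0.   ]]
```

Board yaw is about 14° and plate yaw about 10.8°. The seated pose needs roughly -91 mm in board x, +13 mm in board y and +3° of turn. I'll move over the exposed front part of the plate.

Emit:
{"fn": "jog_arm", "kwargs": {"motion": [[0.6, [0, 0, 0], [0, -7, 0]], [0.6, [0, 0, 0], [0, -7, 0]], [0.6, [0, 0, 0], [0, -7, 0]], [0.6, [0, 0, 0], [0, -7, 0]], [0.6, [0.01525, 0, -0.0353], [0, 0, 0]], [0.6, [0.01525, 0, -0.0353], [0, 0, 0]], [0.6, [0.01525, 0, -0.0353], [0, 0, 0]], [0.6, [0.01525, 0, -0.0353], [0, 0, 0]], [0.6, [0.01525, 0, -0.0353], [0, 0, 0]], [0.6, [0.01525, 0, -0.0353], [0, 0, 0]]]}}

```text
clock: 1.18
tcp_pos: [0.3316, 0.4511, 0.2505]
orientation: [-1.566, -0.145, 0.145]
contact_force: [0.9, -0.0, -0.7]
grip_width: 0.0512
```

Emit:
{"fn": "jog_arm", "kwargs": {"motion": [[0.6, [0.01525, 0, -0.0353], [0, 0, 0]], [0.6, [0.01525, 0, -0.0353], [0, 0, 0]], [0.6, [0.01525, 0, -0.0353], [0, 0, 0]], [0.6, [0.01525, 0, -0.0353], [0, 0, 0]], [0.6, [0.01525, 0, -0.0353], [0, 0, 0]], [0.6, [0.01525, 0, -0.0353], [0, 0, 0]], [0.6, [0.01525, 0, -0.0353], [0, 0, 0]], [0.6, [0.01525, 0, -0.0353], [0, 0, 0]], [0.6, [0.01525, 0, -0.0353], [0, 0, 0]], [0.6, [0.01525, 0, -0.0353], [0, 0, 0]]]}}

```text
clock: 2.02
tcp_pos: [0.5464, 0.1321, 0.2506]
orientation: [-1.566, -0.146, 0.145]
contact_force: [0.5, 0.1, 0.9]
grip_width: 0.0512
```

```bash
python3 - <<'E'
from h import *
f=r.grab_frame("wrist"); crop(f,0,0,512,384,1.5,"w1.png"); M,t=cam(f); print(t,M[:,2],M[:,1]); print(r.get_obs()["tcp_pos"])
E
```

```text
[0.48175413 0.11961411 0.37414267] [ 0.25544149  0.04788653 -0.96563789] [0.94923474 0.17722857 0.25989121]
[0.55062155 0.12328878 0.25090241]
```

View pics/w1.png

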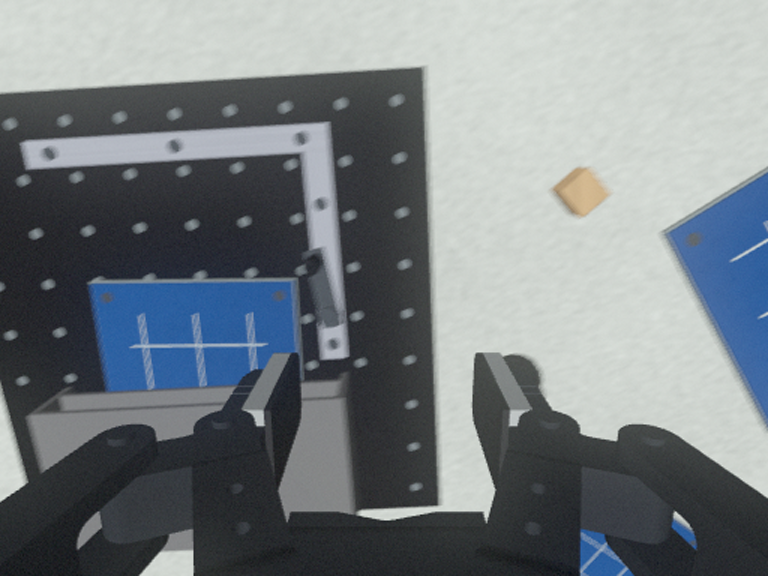

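This wrist view is very clear: stop corner at (303,153), plate front corners at (298,281) and (91,284), clip post top at about (313,258), pivot at about (328,322).

```bash
python3 - <<'E'
from h import *
f=r.grab_frame("wrist"); crop(f,0,60,260,280,3,"w2.png")
np.save("w2cam.npy",np.r_[f["fx"],f["cx"],f["cy"],f["xyz"],f["orientation"]])
E
```

```text
(no output)
```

View pics/w2.png

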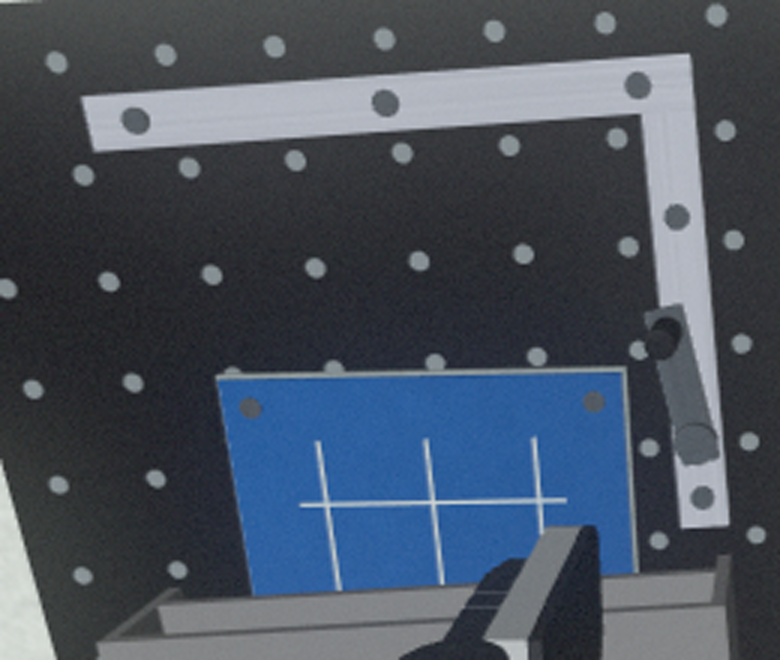

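```bash
cat >> h.py <<'E'
def meas(f,pts,off,s,z): return ray(f,np.atleast_2d(pts)/s+np.array(off),z)[:,:2]
E
python3 - <<'E'
from h import *
c=np.load("w2cam.npy"); f=dict(fx=c[0],fy=c[0],cx=c[1],cy=c[2],xyz=c[3:6],orientation=c[6:9])
m=lambda p,z: meas(f,p,(0,60),3,z)
def ang(a,b): d=b-a; return np.linalg.norm(d)*1000,np.degrees(np.arctan2(d[1],d[0]))
A=m([(93,152),(640,115),(682,527)],.018)
print("front inner end, corner, side end",A.round(4),ang(A[0],A[1]),ang(A[1],A[2]))
B=m([(217,377),(626,369),(638,573)],.015); print("plate FR FL side",B.round(4),ang(B[0],B[1]),ang(B[1],B[2]))
C=m([(697,440)],.027); D=m([(665,332)],.048); print("pivot",C,"post",D,ang(C[0],D[0]))
E_=m([(103,641),(727,604)],.054); print("roof front",E_,ang(*E_))
y=np.radians(14); X=np.array([np.cos(y),np.sin(y)]);Y=np.array([-X[1],X[0]])
for n,p in (("FL",B[1]),("FR",B[0]),("pivot",C[0]),("post",D[0]),("roofL",E_[1])): d=p-A[1]; print(n,(d@X*1000).round(1),(d@Y*1000).round(1))
E
```

```text
front inner end, corner, side end [[ 0.5353 -0.1156]
 [ 0.4909  0.0661]
 [ 0.6354  0.1025]] (np.float64(187.10360163966124), np.float64(103.72828901020218)) (np.float64(149.00084511476598), np.float64(14.128461092319748))
plate FR FL side [[ 0.6086 -0.0729]
 [ 0.5796  0.0732]
 [ 0.6583  0.0887]] (np.float64(148.93697586222828), np.float64(101.22983607596704)) (np.float64(80.23466660622886), np.float64(11.142271970044796))
pivot [[0.59777282 0.10300287]] post [[0.55642135 0.08758841]] (np.float64(44.13104109648894), np.float64(-159.55620809299904))
roof front [[ 0.69791377 -0.08891908]
 [ 0.64560216  0.12301798]] (np.float64(218.29755401837562), np.float64(103.86496328534557))
FL 87.7 -14.6
FR 80.5 -163.4
pivot 112.6 9.9
post 68.8 5.0
roofL 163.9 17.8
```

All checks agree: the stop lengths come out at 187.1 and 149.0 mm, the plate at 148.9 mm, and the tray roof front is 164 mm from the corner. Now I'll work out the approach move.

```bash
cat >> h.py <<'E'
def rel(tx,ty,tz=None):
    o=r.get_obs(); M=R.from_rotvec(o["orientation"]).as_matrix(); p=np.array(o["tcp_pos"])
    t=np.array([tx,ty,p[2] if tz is None else tz]); print("tcp",p.round(4),"yaw",np.degrees(np.arctan2(M[1,0],M[0,0])).round(2),"tooly",M[:,1].round(3),"shift",((t-p)@M).round(4),"F",np.round(o["contact_force"],1),"w",round(o["grip_width"],4))
E
python3 -c "
from h import *
rel(.6333,.0079,.06)"
```

```text
tcp [0.5488 0.1263 0.2507] yaw 9.99 tooly [ 0.002 -0.003 -1.   ] shift [ 0.0623  0.1913 -0.1306] F [-0.3 -0.4 -0.5] w 0.051
```

Emit:
{"fn": "jog_arm", "kwargs": {"motion": [[0.6, [0.0125, 0, -0.0262], [0, -1.2, 0]], [0.6, [0.0125, 0, -0.0262], [0, 0, 0]], [0.6, [0.0125, 0, -0.0262], [0, 0, 0]], [0.6, [0.0125, 0, -0.0262], [0, 0, 0]], [0.6, [0.0125, 0, -0.0262], [0, 0, 0]], [0.6, [0, 0.038, 0], [0, 0, 0]], [0.6, [0, 0.038, 0], [0, 0, 0]], [0.6, [0, 0.038, 0], [0, 0, 0]], [0.6, [0, 0.038, 0], [0, 0, 0]], [0.6, [0, 0.02, 0], [0, 0, 0]]]}}

```text
clock: 2.95
tcp_pos: [0.6304, 0.0186, 0.0739]
orientation: [-1.564, -0.158, 0.166]
contact_force: [-0.4, 0.1, -0.7]
grip_width: 0.0511
```

Emit:
{"fn": "jog_arm", "kwargs": {"motion": [[0.6, [0, 0, 0], [0, 0, 0]], [0.6, [0, 0, 0], [0, 0, 0]], [0.6, [0, 0, 0], [0, 0, 0]], [0.6, [0, 0, 0], [0, 0, 0]]]}}

```text
clock: 3.28
tcp_pos: [0.6347, 0.0182, 0.0807]
orientation: [-1.565, -0.165, 0.158]
contact_force: [-0.1, 0.2, -0.0]
grip_width: 0.0512
```

```bash
python3 -c "
from h import *
rel(.6333,.0079,.06)
f=r.grab_frame('wrist');crop(f,0,0,512,384,1.5,'w3.png')
f=r.grab_frame('side');crop(f,180,100,380,305,3.9,'s3.png')"
```

```text
tcp [0.6347 0.0182 0.0807] yaw 11.8 tooly [ 0.004  0.001 -1.   ] shift [-0.0036  0.0207 -0.0098] F [-0.1  0.2 -0. ] w 0.0512
```

View pics/w3.png

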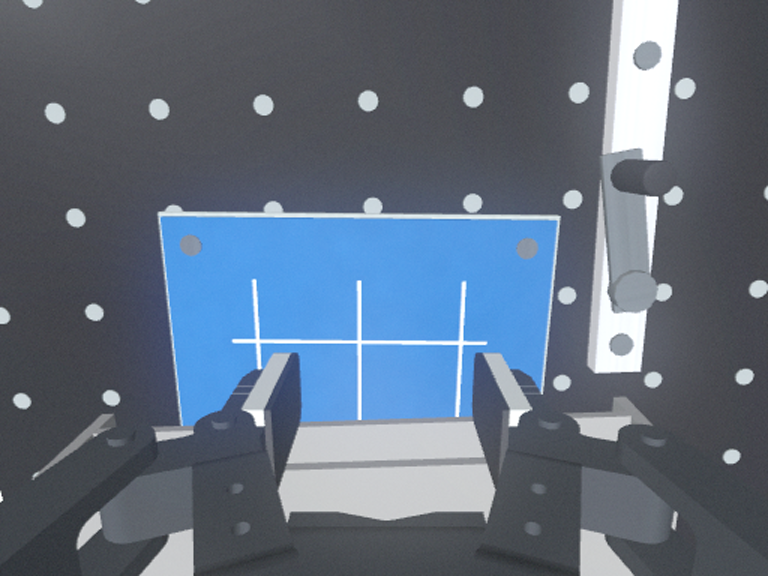

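View pics/s3.png

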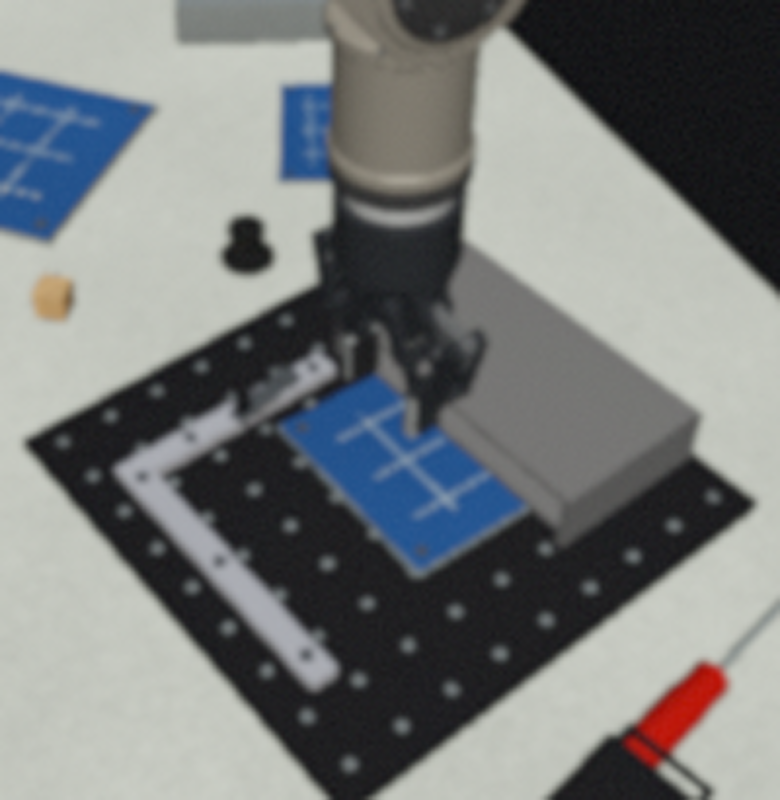

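The fingers hang over the plate behind the front edge, about 10 mm left of centre. I'll correct that and go down.

Emit:
{"fn": "jog_arm", "kwargs": {"motion": [[0.6, [-0.006, 0, -0.01], [0, 0.6, 0]], [0.6, [0, 0.015, 0], [0, 0, 0]], [0.6, [0, 0.015, 0], [0, 0, 0]], [0.6, [0, 0, 0], [0, 0, 0]], [0.6, [0, 0, 0], [0, 0, 0]], [0.6, [0, 0, 0], [0, 0, 0]]]}}

```text
clock: 3.88
tcp_pos: [0.6297, 0.0065, 0.0492]
orientation: [-1.566, -0.154, 0.152]
contact_force: [0.2, -0.3, 0.4]
grip_width: 0.0513
```

```bash
python3 -c "
from h import *
rel(.6304,.0073,.034)"
```

```text
tcp [0.6297 0.0065 0.0492] yaw 11.16 tooly [ 0.001 -0.    -1.   ] shift [0.0009 0.0152 0.0007] F [ 0.2 -0.3  0.4] w 0.0513
```

Emit:
{"fn": "jog_arm", "kwargs": {"motion": [[0.6, [0, 0.006, 0], [0, 0, 0]], [0.6, [0, 0.004, 0], [0, 0, 0]], [0.6, [0, 0.002, 0], [0, 0, 0]], [0.6, [0, 0, 0], [0, 0, 0]], [0.6, [0, 0, 0], [0, 0, 0]]]}}

```text
clock: 4.3
tcp_pos: [0.6291, 0.007, 0.0362]
orientation: [-1.565, -0.153, 0.154]
contact_force: [-0.9, -0.6, -0.0]
grip_width: 0.0512
```

Emit:
{"fn": "jog_arm", "kwargs": {"motion": [[0.6, [0, 0.002, 0], [0, 0, 0]], [0.6, [0, 0, 0], [0, 0, 0]]]}}

```text
clock: 4.47
tcp_pos: [0.6292, 0.007, 0.0341]
orientation: [-1.565, -0.153, 0.154]
contact_force: [0.7, 0.8, -1.2]
grip_width: 0.0514
```

Emit:
{"fn": "jog_arm", "kwargs": {"motion": [[0.6, [0, 0.002, 0], [0, 0, 0]], [0.6, [0, 0, 0], [0, 0, 0]]]}}

```text
clock: 4.63
tcp_pos: [0.6291, 0.007, 0.032]
orientation: [-1.565, -0.153, 0.154]
contact_force: [-0.2, -0.3, 0.1]
grip_width: 0.0513
```

Emit:
{"fn": "jog_arm", "kwargs": {"motion": [[0.6, [0, 0.001, 0], [0, 0, 0]], [0.6, [0, 0, 0], [0, 0, 0]]]}}

```text
clock: 4.8
tcp_pos: [0.6291, 0.007, 0.0311]
orientation: [-1.565, -0.153, 0.154]
contact_force: [0.6, 0.4, -0.2]
grip_width: 0.0511
```

Emit:
{"fn": "jog_arm", "kwargs": {"motion": [[0.6, [0, 0.001, 0], [0, 0, 0]], [0.6, [0, 0, 0], [0, 0, 0]]]}}

```text
clock: 4.97
tcp_pos: [0.6293, 0.007, 0.0309]
orientation: [-1.565, -0.153, 0.153]
contact_force: [-2.1, 0.9, 6.0]
grip_width: 0.0515
```

Emit:
{"fn": "jog_arm", "kwargs": {"motion": [[0.6, [0, 0.001, 0], [0, 0, 0]], [0.6, [0, 0, 0], [0, 0, 0]]]}}

```text
clock: 5.13
tcp_pos: [0.6293, 0.0069, 0.0308]
orientation: [-1.565, -0.153, 0.153]
contact_force: [-5.2, 0.2, 14.7]
grip_width: 0.0515
```

Contact is at TCP z≈0.031 with a stiffness of about 8 N/mm. I'll ease the press to about 12 N and start the draw, with a small turn included.

Emit:
{"fn": "jog_arm", "kwargs": {"motion": [[0.6, [0, -0.0003, 0], [0, 0, 0]], [0.6, [-0.001, 0, 0.0002], [0, 0, 0]], [0.6, [-0.001, 0, 0.0002], [0, 0, 0]]]}}

```text
clock: 5.38
tcp_pos: [0.6291, 0.0069, 0.0309]
orientation: [-1.566, -0.157, 0.15]
contact_force: [3.8, -0.5, 3.8]
grip_width: 0.0513
```

Emit:
{"fn": "jog_arm", "kwargs": {"motion": [[0.6, [-0.002, 0, 0.0003], [0, -0.2, 0]], [0.6, [-0.002, 0, 0.0003], [0, -0.2, 0]]]}}

```text
clock: 5.55
tcp_pos: [0.6256, 0.0068, 0.0309]
orientation: [-1.565, -0.163, 0.155]
contact_force: [5.0, -0.4, 6.7]
grip_width: 0.0516
```

Emit:
{"fn": "jog_arm", "kwargs": {"motion": [[0.6, [0, 0.0005, 0], [0, 0, 0]], [0.6, [-0.002, 0, 0.0003], [0, -0.2, 0]]]}}

```text
clock: 5.72
tcp_pos: [0.6241, 0.0067, 0.0309]
orientation: [-1.565, -0.166, 0.157]
contact_force: [5.8, 0.1, 8.0]
grip_width: 0.0512
```

Emit:
{"fn": "jog_arm", "kwargs": {"motion": [[0.6, [-0.002, 0, 0.0004], [0, -0.2, 0]], [0.6, [-0.002, 0, 0.0004], [0, -0.2, 0]]]}}

```text
clock: 5.88
tcp_pos: [0.6201, 0.0066, 0.0309]
orientation: [-1.565, -0.172, 0.162]
contact_force: [5.4, -0.7, 7.7]
grip_width: 0.0514
```

```bash
cat >> h.py <<'E'
def look(f,off,s,name,box): crop(f,*box,s,name)
E
python3 -c "
from h import *
rel(.5439,.0020)
f=r.grab_frame('wrist');crop(f,0,0,512,384,1.5,'w4.png')"
```

```text
tcp [0.6201 0.0066 0.0309] yaw 12.18 tooly [ 0.007  0.    -1.   ] shift [-0.0755 -0.0005  0.0116] F [ 5.4 -0.7  7.7] w 0.0514
```

View pics/w4.png

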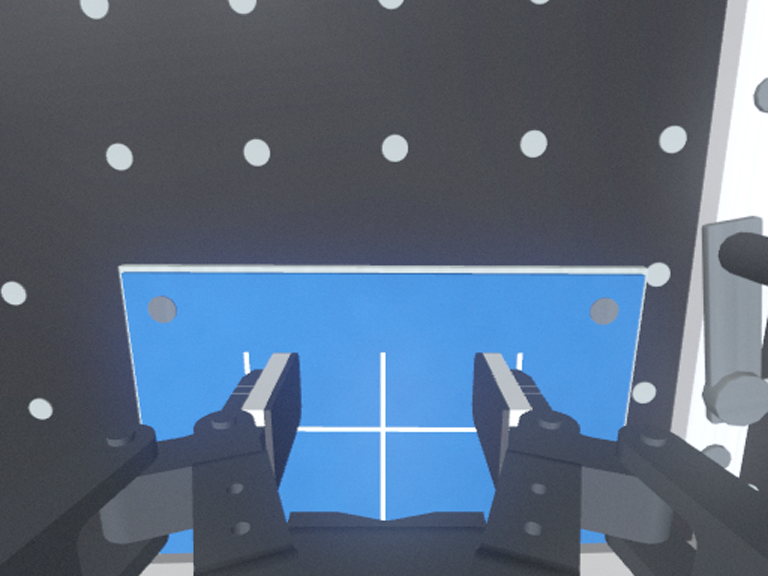

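The fingers sit symmetrically on the plate, whose front corners are at (121,268) and (647,271). I'll measure whether it follows.

```bash
cat >> h.py <<'E'
def plate(f,FL,FR,s,off=(0,0)):
    B=meas(f,[FL,FR],off,s,.015); C0=np.array([.4909,.0661]); y=np.radians(13.95); X=np.array([np.cos(y),np.sin(y)]);Y=np.array([-X[1],X[0]])
    d=B[0]-B[1]; print("len",np.linalg.norm(d).round(4),"yaw",(np.degrees(np.arctan2(d[1],d[0]))-90).round(2))
    for p in B: print(p.round(4),"board",((p-C0)@X*1000).round(1),((p-C0)@Y*1000).round(1))
E
python3 -c "
from h import *
f=r.grab_frame('wrist');plate(f,(647,272),(121,270),1.5);rel(.54,0)"
```

```text
len 0.1471 yaw 11.97
[0.5716 0.0705] board 79.3 -15.2
[ 0.6021 -0.0735] board 74.2 -162.2
tcp [0.6197 0.0066 0.0309] yaw 12.18 tooly [ 0.006  0.    -1.   ] shift [-0.0793 -0.0005  0.0104] F [4.5 0.6 8.5] w 0.0512
```

The plate follows: it has moved about 8.5 mm and its yaw has gone from 11.2° to 12.0°. I'll continue with slightly more press.

Emit:
{"fn": "jog_arm", "kwargs": {"motion": [[0.6, [0, 0.0003, 0], [0, 0, 0]], [0.6, [-0.002, 0, 0.0003], [0, -0.2, 0]], [0.6, [-0.002, 0, 0.0003], [0, -0.2, 0]], [0.6, [-0.002, 0, 0.0003], [0, -0.2, 0]]]}}

```text
clock: 6.32
tcp_pos: [0.6146, 0.0062, 0.0308]
orientation: [-1.564, -0.181, 0.169]
contact_force: [5.6, -0.4, 8.8]
grip_width: 0.0511
```

Emit:
{"fn": "jog_arm", "kwargs": {"motion": [[0.6, [-0.002, 0, 0.0003], [0, -0.2, 0]], [0.6, [-0.002, 0, 0.0003], [0, -0.2, 0]], [0.6, [-0.002, 0, 0.0003], [0, -0.2, 0]], [0.6, [-0.002, 0, 0.0003], [0, -0.2, 0]]]}}

```text
clock: 6.65
tcp_pos: [0.6065, 0.0057, 0.0309]
orientation: [-1.563, -0.192, 0.18]
contact_force: [6.3, -0.0, 8.9]
grip_width: 0.0516
```

Emit:
{"fn": "jog_arm", "kwargs": {"motion": [[0.6, [-0.002, 0, 0.0003], [0, -0.2, 0]], [0.6, [-0.002, 0, 0.0003], [0, -0.2, 0]], [0.6, [-0.002, 0, 0.0003], [0, 0, 0]], [0.6, [-0.002, 0, 0.0003], [0, 0, 0]]]}}

```text
clock: 6.98
tcp_pos: [0.5986, 0.0051, 0.0308]
orientation: [-1.563, -0.198, 0.186]
contact_force: [6.2, 1.0, 9.1]
grip_width: 0.0512
```

Emit:
{"fn": "jog_arm", "kwargs": {"motion": [[0.6, [-0.002, 0.0002, 0.0003], [0, 0, 0]], [0.6, [-0.002, 0, 0.0003], [0, 0, 0]], [0.6, [-0.002, 0, 0.0003], [0, 0, 0]], [0.6, [-0.002, 0, 0.0003], [0, 0, 0]], [0.6, [-0.002, 0, 0.0003], [0, 0, 0]]]}}

```text
clock: 7.4
tcp_pos: [0.5889, 0.0043, 0.0308]
orientation: [-1.562, -0.199, 0.185]
contact_force: [7.0, 0.2, 10.3]
grip_width: 0.0512
```

Emit:
{"fn": "jog_arm", "kwargs": {"motion": [[0.6, [-0.002, 0, 0.0003], [0, 0, 0]], [0.6, [-0.002, 0, 0.0003], [0, 0, 0]], [0.6, [-0.002, 0, 0.0003], [0, 0, 0]], [0.6, [-0.002, 0, 0.0003], [0, 0, 0]], [0.6, [-0.002, 0, 0.0003], [0, 0, 0]]]}}

```text
clock: 7.82
tcp_pos: [0.579, 0.0034, 0.0308]
orientation: [-1.562, -0.199, 0.185]
contact_force: [6.3, 0.5, 10.3]
grip_width: 0.051
```

```bash
python3 -c "
from h import *
rel(.5439,.0020)
f=r.grab_frame('wrist');crop(f,0,0,512,384,1.5,'w5.png')"
```

```text
tcp [0.579  0.0034 0.0308] yaw 14.0 tooly [ 0.009  0.001 -1.   ] shift [-0.0343 -0.0003  0.0071] F [ 6.3  0.5 10.3] w 0.051
```

View pics/w5.png

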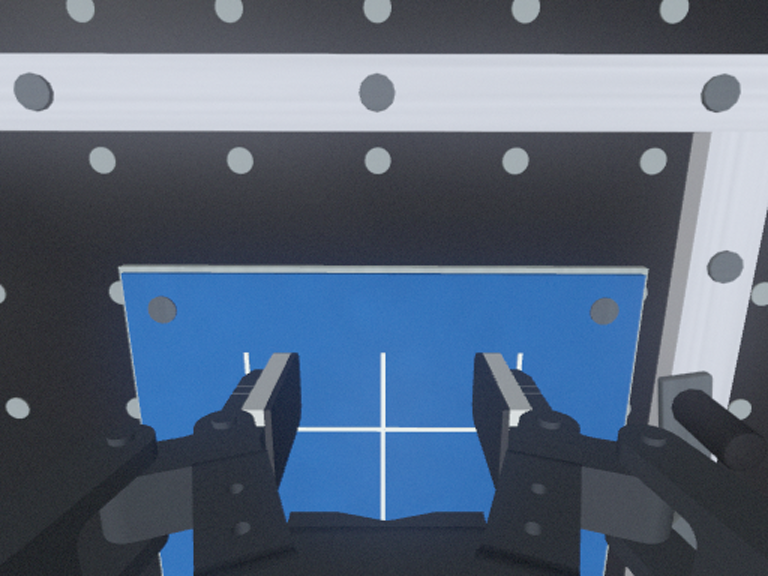

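No slip: the plate sits at the same place between the fingers, and its front edge is parallel to the front stop. About 34 mm forward and 7 mm left remain.

Emit:
{"fn": "jog_arm", "kwargs": {"motion": [[0.6, [-0.002, 0, 0.0003], [0, 0, 0]], [0.6, [-0.002, 0, 0.0003], [0, 0, 0]], [0.6, [-0.002, 0, 0.0003], [0, 0, 0]], [0.6, [-0.002, 0, 0.0003], [0, 0, 0]], [0.6, [-0.002, 0, 0.0003], [0, 0, 0]], [0.6, [-0.002, 0, 0.0003], [0, 0, 0]], [0.6, [-0.002, 0, 0.0003], [0, 0, 0]]]}}

```text
clock: 8.45
tcp_pos: [0.565, 0.002, 0.0308]
orientation: [-1.562, -0.199, 0.185]
contact_force: [6.7, 1.5, 11.9]
grip_width: 0.0514
```

Emit:
{"fn": "jog_arm", "kwargs": {"motion": [[0.6, [-0.002, 0, 0.0003], [0, 0, 0]], [0.6, [-0.002, 0, 0.0003], [0, 0, 0]], [0.6, [-0.002, 0, 0.0003], [0, 0, 0]], [0.6, [-0.002, 0, 0.0003], [0, 0, 0]], [0.6, [-0.002, 0, 0.0003], [0, 0, 0]], [0.6, [-0.002, 0, 0.0003], [0, 0, 0]], [0.6, [-0.002, 0, 0.0003], [0, 0, 0]]]}}

```text
clock: 9.03
tcp_pos: [0.551, 0.0007, 0.0308]
orientation: [-1.562, -0.199, 0.185]
contact_force: [6.2, 0.9, 10.8]
grip_width: 0.0508
```

```bash
python3 -c "
from h import *
rel(.5439,.0020)
f=r.grab_frame('wrist');crop(f,0,0,512,384,1.5,'w6.png')"
```

```text
tcp [0.551  0.0007 0.0308] yaw 14.0 tooly [ 0.009  0.001 -1.   ] shift [-0.0066 -0.0001  0.003 ] F [ 6.2  0.9 10.8] w 0.0508
```

View pics/w6.png

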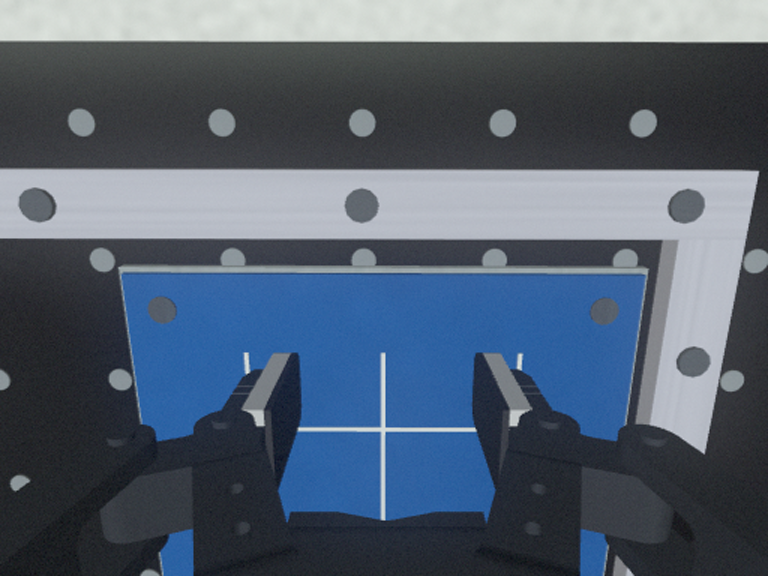

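About 6.5 mm forward and 3 mm left remain. I'll go forward in 1 mm steps until the force shows contact.

Emit:
{"fn": "jog_arm", "kwargs": {"motion": [[0.6, [-0.001, 0, 0], [0, 0, 0]], [0.6, [-0.001, 0, 0], [0, 0, 0]], [0.6, [-0.001, 0, 0], [0, 0, 0]], [0.6, [-0.001, 0, 0], [0, 0, 0]], [0.6, [-0.001, 0, 0], [0, 0, 0]]]}}

```text
clock: 9.5
tcp_pos: [0.5463, -0.0002, 0.0308]
orientation: [-1.562, -0.2, 0.185]
contact_force: [6.1, 1.4, 11.5]
grip_width: 0.051
```

Emit:
{"fn": "jog_arm", "kwargs": {"motion": [[0.6, [-0.001, 0, 0], [0, 0, 0]]]}}

```text
clock: 9.58
tcp_pos: [0.5453, -0.0004, 0.0308]
orientation: [-1.562, -0.199, 0.185]
contact_force: [6.9, 1.0, 10.8]
grip_width: 0.0511
```

Emit:
{"fn": "jog_arm", "kwargs": {"motion": [[0.6, [-0.0005, 0, 0], [0, 0, 0]]]}}

```text
clock: 9.67
tcp_pos: [0.5447, -0.0006, 0.0308]
orientation: [-1.562, -0.199, 0.185]
contact_force: [7.5, 2.3, 12.1]
grip_width: 0.0512
```

Emit:
{"fn": "jog_arm", "kwargs": {"motion": [[0.6, [-0.0005, 0, 0], [0, 0, 0]]]}}

```text
clock: 9.75
tcp_pos: [0.5443, -0.0007, 0.0308]
orientation: [-1.562, -0.199, 0.185]
contact_force: [6.5, 1.5, 11.6]
grip_width: 0.0509
```

Emit:
{"fn": "jog_arm", "kwargs": {"motion": [[0.6, [-0.0005, 0, 0], [0, 0, 0]]]}}

```text
clock: 9.83
tcp_pos: [0.5439, -0.0007, 0.0308]
orientation: [-1.562, -0.2, 0.185]
contact_force: [6.6, 1.5, 11.2]
grip_width: 0.0515
```

Emit:
{"fn": "jog_arm", "kwargs": {"motion": [[0.6, [-0.0005, 0, 0], [0, 0, 0]]]}}

```text
clock: 9.92
tcp_pos: [0.5434, -0.0008, 0.0308]
orientation: [-1.562, -0.2, 0.185]
contact_force: [6.3, 2.0, 11.0]
grip_width: 0.0513
```

Emit:
{"fn": "jog_arm", "kwargs": {"motion": [[0.6, [-0.0005, 0, 0], [0, 0, 0]]]}}

```text
clock: 10.0
tcp_pos: [0.5429, -0.001, 0.0308]
orientation: [-1.562, -0.2, 0.185]
contact_force: [6.6, 0.5, 11.4]
grip_width: 0.0508
```

```bash
python3 -c "
from h import *
rel(.5439,.0020)
f=r.grab_frame('wrist');crop(f,60,130,512,384,1.75,'w7.png')"
```

```text
tcp [ 0.5429 -0.001   0.0308] yaw 14.03 tooly [ 0.009  0.001 -1.   ] shift [0.0017 0.     0.0027] F [ 6.6  0.5 11.4] w 0.0508
```

View pics/w7.png

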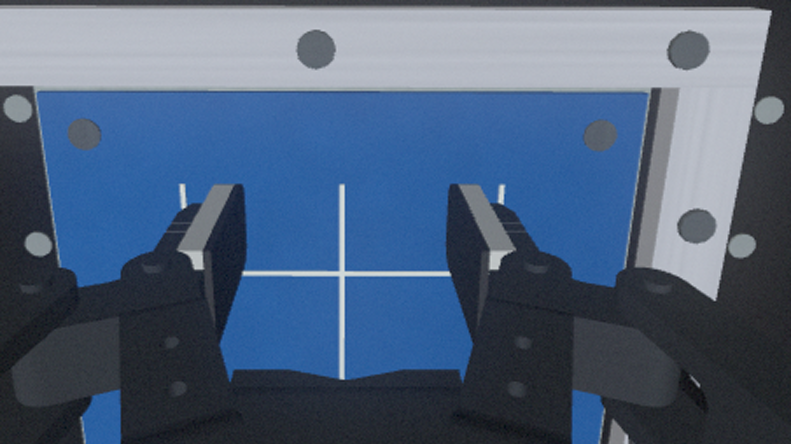

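The front edge looks close to the stop, with no visible gap at (340,88). The side gap is about 3 mm at (655,110). I'll press on until the force changes.

Emit:
{"fn": "jog_arm", "kwargs": {"motion": [[0.6, [-0.0005, 0, 0], [0, 0, 0]]]}}

```text
clock: 10.13
tcp_pos: [0.5425, -0.0011, 0.0308]
orientation: [-1.562, -0.2, 0.185]
contact_force: [6.3, 2.0, 11.6]
grip_width: 0.0512
```

Emit:
{"fn": "jog_arm", "kwargs": {"motion": [[0.6, [-0.0005, 0, 0], [0, 0, 0]]]}}

```text
clock: 10.22
tcp_pos: [0.5422, -0.0011, 0.0308]
orientation: [-1.562, -0.2, 0.184]
contact_force: [8.2, 1.2, 9.4]
grip_width: 0.0515
```

Emit:
{"fn": "jog_arm", "kwargs": {"motion": [[0.6, [-0.0005, 0, 0], [0, 0, 0]]]}}

```text
clock: 10.3
tcp_pos: [0.5421, -0.0012, 0.0308]
orientation: [-1.562, -0.201, 0.184]
contact_force: [8.8, 1.9, 9.3]
grip_width: 0.0514
```

The forward force has risen and the TCP has stalled, so the front edge is on the stop. Now left.

Emit:
{"fn": "jog_arm", "kwargs": {"motion": [[0.6, [0.0003, 0.0001, 0.0006], [0, 0, 0]], [0.6, [0, 0, 0.0006], [0, 0, 0]]]}}

```text
clock: 10.47
tcp_pos: [0.542, -0.0011, 0.0308]
orientation: [-1.563, -0.2, 0.183]
contact_force: [8.1, -3.2, 10.4]
grip_width: 0.0513
```

Emit:
{"fn": "jog_arm", "kwargs": {"motion": [[0.6, [0, 0, 0.0006], [0, 0, 0]]]}}

```text
clock: 10.55
tcp_pos: [0.542, -0.001, 0.0308]
orientation: [-1.564, -0.199, 0.183]
contact_force: [7.8, -3.0, 10.5]
grip_width: 0.0512
```

Emit:
{"fn": "jog_arm", "kwargs": {"motion": [[0.6, [0, 0, 0.0006], [0, 0, 0]]]}}

```text
clock: 10.63
tcp_pos: [0.5419, -0.001, 0.0308]
orientation: [-1.564, -0.199, 0.182]
contact_force: [9.3, -5.2, 10.7]
grip_width: 0.0515
```

Emit:
{"fn": "jog_arm", "kwargs": {"motion": [[0.6, [0, 0, 0.0006], [0, 0, 0]]]}}

```text
clock: 10.72
tcp_pos: [0.5419, -0.0009, 0.0308]
orientation: [-1.565, -0.199, 0.181]
contact_force: [8.9, -5.1, 9.7]
grip_width: 0.0516
```

Emit:
{"fn": "jog_arm", "kwargs": {"motion": [[0.6, [0.0006, 0, 0], [0, 0, 0]], [0.6, [0, 0, 0.0005], [0, 0, 0]]]}}

```text
clock: 10.88
tcp_pos: [0.5418, -0.0008, 0.0308]
orientation: [-1.565, -0.198, 0.182]
contact_force: [7.8, -7.4, 11.7]
grip_width: 0.051
```

Emit:
{"fn": "jog_arm", "kwargs": {"motion": [[0.6, [0, 0, 0.0005], [0, 0, 0]], [0.6, [0, 0, 0.0005], [0, 0, 0]]]}}

```text
clock: 11.05
tcp_pos: [0.5417, -0.0002, 0.0309]
orientation: [-1.566, -0.197, 0.181]
contact_force: [7.3, -6.7, 11.3]
grip_width: 0.0516
```

Emit:
{"fn": "jog_arm", "kwargs": {"motion": [[0.6, [0, 0, 0.0005], [0, 0, 0]], [0.6, [0, 0, 0.0005], [0, 0, 0]]]}}

```text
clock: 11.22
tcp_pos: [0.5414, 0.0008, 0.0309]
orientation: [-1.565, -0.197, 0.182]
contact_force: [8.0, -6.9, 11.0]
grip_width: 0.051
```

Emit:
{"fn": "jog_arm", "kwargs": {"motion": [[0.6, [0.0006, -0.0001, 0], [0, 0, 0]], [0.6, [0, 0, 0.0004], [0, 0, 0]]]}}

```text
clock: 11.38
tcp_pos: [0.5414, 0.0012, 0.0308]
orientation: [-1.565, -0.196, 0.183]
contact_force: [6.9, -7.0, 12.4]
grip_width: 0.0516
```

Emit:
{"fn": "jog_arm", "kwargs": {"motion": [[0.6, [0.0003, 0, 0.0004], [0, 0, 0]], [0.6, [0, 0, 0.0004], [0, 0, 0]]]}}

```text
clock: 11.55
tcp_pos: [0.5412, 0.0021, 0.0308]
orientation: [-1.565, -0.196, 0.183]
contact_force: [5.7, -7.1, 13.9]
grip_width: 0.0514
```

```bash
python3 -c "
from h import *
rel(.5439,.0020)
f=r.grab_frame('wrist');crop(f,60,130,512,384,1.75,'w8.png')"
```

```text
tcp [0.5412 0.0021 0.0308] yaw 13.83 tooly [ 0.009 -0.002 -1.   ] shift [ 0.0026  0.     -0.0007] F [ 5.7 -7.1 13.9] w 0.0514
```

View pics/w8.png

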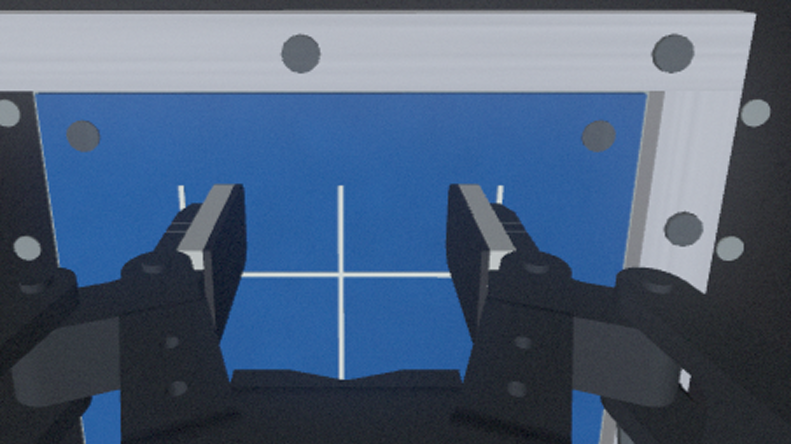

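The side gap is almost closed: only the grey stop face shows at (652,110). I'll ease the press and continue left until it stalls.

Emit:
{"fn": "jog_arm", "kwargs": {"motion": [[0.6, [0, -0.0004, 0.0003], [0, 0, 0]], [0.6, [0, 0, 0.0003], [0, 0, 0]]]}}

```text
clock: 11.77
tcp_pos: [0.5404, 0.003, 0.0308]
orientation: [-1.565, -0.196, 0.184]
contact_force: [5.5, -5.2, 11.4]
grip_width: 0.0512
```

Emit:
{"fn": "jog_arm", "kwargs": {"motion": [[0.6, [0, 0, 0.0004], [0, 0, 0]]]}}

```text
clock: 11.85
tcp_pos: [0.5404, 0.0033, 0.0308]
orientation: [-1.565, -0.195, 0.184]
contact_force: [5.2, -6.5, 10.0]
grip_width: 0.0514
```

Emit:
{"fn": "jog_arm", "kwargs": {"motion": [[0.6, [0, 0, 0.0004], [0, 0, 0]]]}}

```text
clock: 11.93
tcp_pos: [0.5403, 0.0036, 0.0308]
orientation: [-1.565, -0.195, 0.184]
contact_force: [6.5, -7.4, 10.0]
grip_width: 0.051
```

Emit:
{"fn": "jog_arm", "kwargs": {"motion": [[0.6, [0, 0, 0.0004], [0, 0, 0]]]}}

```text
clock: 12.02
tcp_pos: [0.5403, 0.0036, 0.0308]
orientation: [-1.566, -0.195, 0.184]
contact_force: [6.5, -7.8, 9.7]
grip_width: 0.0511
```

Emit:
{"fn": "jog_arm", "kwargs": {"motion": [[0.6, [0, 0, 0.0004], [0, 0, 0]]]}}

```text
clock: 12.1
tcp_pos: [0.5403, 0.0037, 0.0309]
orientation: [-1.566, -0.195, 0.183]
contact_force: [5.9, -9.1, 9.9]
grip_width: 0.0511
```

```bash
python3 -c "
from h import *
rel(.5439,.0020)
f=r.grab_frame('wrist');crop(f,300,150,460,300,5,'w9.png')"
```

```text
tcp [0.5403 0.0037 0.0309] yaw 13.81 tooly [ 0.008 -0.003 -1.   ] shift [ 0.0031  0.     -0.0025] F [ 5.9 -9.1  9.9] w 0.0511
```

View pics/w9.png

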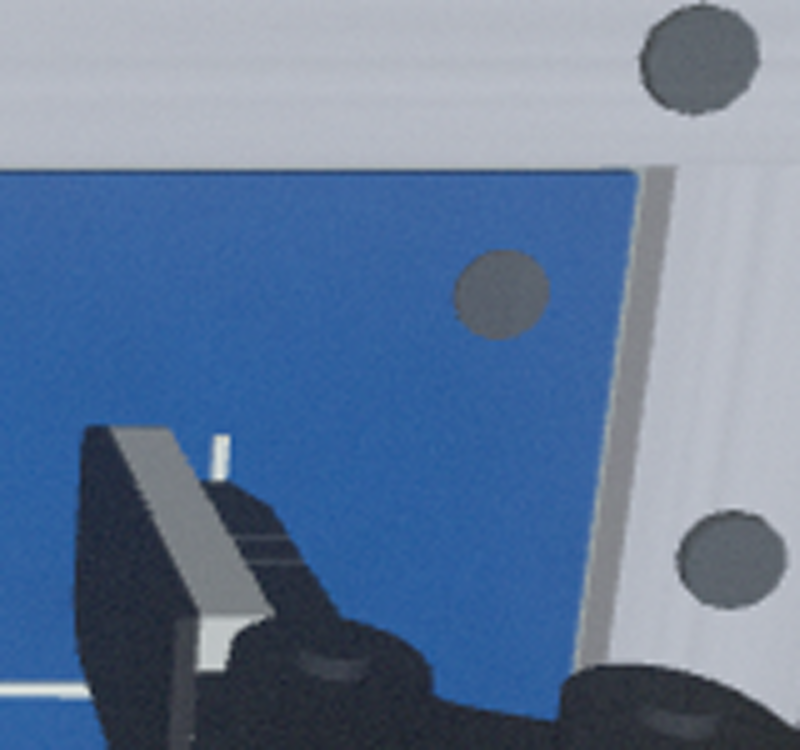

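The left edge now lies directly on the side stop's face, and the force has stalled. I'll unload sideways a little and confirm the front contact once more.

Emit:
{"fn": "jog_arm", "kwargs": {"motion": [[0.6, [-0.0004, 0, -0.0008], [0, 0, 0]], [0.6, [-0.0004, 0, 0], [0, 0, 0]]]}}

```text
clock: 12.32
tcp_pos: [0.5399, 0.0037, 0.0309]
orientation: [-1.565, -0.196, 0.183]
contact_force: [6.9, -5.3, 8.2]
grip_width: 0.0512
```

Emit:
{"fn": "jog_arm", "kwargs": {"motion": [[0.6, [-0.0004, 0, 0], [0, 0, 0]]]}}

```text
clock: 12.4
tcp_pos: [0.5396, 0.0039, 0.0308]
orientation: [-1.565, -0.196, 0.183]
contact_force: [7.1, -4.0, 8.7]
grip_width: 0.0515
```

Emit:
{"fn": "jog_arm", "kwargs": {"motion": [[0.6, [-0.0004, 0, 0], [0, 0, 0]]]}}

```text
clock: 12.48
tcp_pos: [0.5392, 0.004, 0.0308]
orientation: [-1.564, -0.197, 0.183]
contact_force: [6.8, -2.9, 9.4]
grip_width: 0.0512
```

Emit:
{"fn": "jog_arm", "kwargs": {"motion": [[0.6, [-0.0004, 0.0001, 0], [0, 0, 0]]]}}

```text
clock: 12.57
tcp_pos: [0.5392, 0.004, 0.0308]
orientation: [-1.564, -0.197, 0.183]
contact_force: [7.5, -4.2, 9.1]
grip_width: 0.0513
```

Emit:
{"fn": "jog_arm", "kwargs": {"motion": [[0.6, [-0.0004, 0, 0], [0, 0, 0]]]}}

```text
clock: 12.65
tcp_pos: [0.5388, 0.0041, 0.0308]
orientation: [-1.564, -0.197, 0.183]
contact_force: [7.4, -4.1, 9.4]
grip_width: 0.0514
```

Emit:
{"fn": "jog_arm", "kwargs": {"motion": [[0.6, [-0.0004, 0, 0], [0, 0, 0]]]}}

```text
clock: 12.73
tcp_pos: [0.5384, 0.0043, 0.0308]
orientation: [-1.564, -0.197, 0.183]
contact_force: [8.4, -2.5, 8.1]
grip_width: 0.0513
```

```bash
python3 -c "
from h import *
rel(.5439,.0020)
f=r.grab_frame('wrist');crop(f,60,130,512,384,1.75,'w10.png')"
```

```text
tcp [0.5384 0.0043 0.0308] yaw 13.89 tooly [ 0.009 -0.    -1.   ] shift [ 0.0047  0.0001 -0.0035] F [ 8.4 -2.5  8.1] w 0.0513
```

View pics/w10.png

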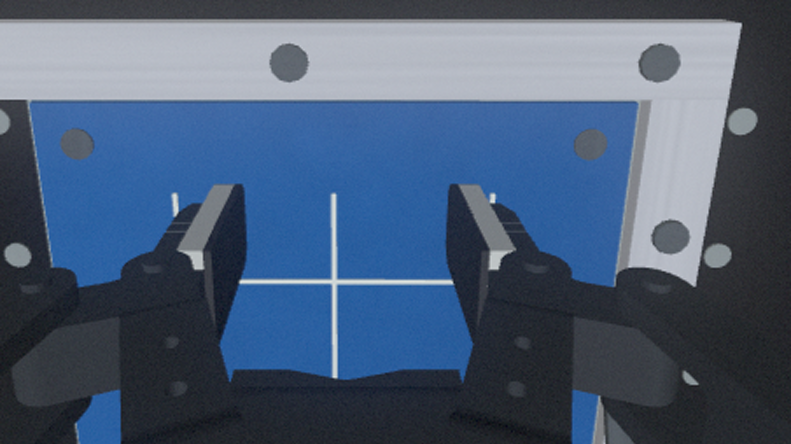

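The grid moved relative to the fingers, so they skid while the plate stays hard on both stops. I'll unload and lift.

Emit:
{"fn": "jog_arm", "kwargs": {"motion": [[0.6, [0.0004, -0.0004, -0.0002], [0, 0, 0]], [0.6, [0.0002, -0.001, 0], [0, 0, 0]], [0.6, [0, -0.01, 0], [0, 0, 0]], [0.6, [0, -0.03, 0], [0, 0, 0]], [0.6, [0, -0.03, 0], [0, 0, 0]], [0.6, [0, -0.03, 0], [0, 0, 0]], [0.6, [0, -0.03, 0], [0, 0, 0]], [0.0, [0, 0, 0], [0, 0, 0]], [0.0, [0, 0, 0], [0, 0, 0]], [0.0, [0, 0, 0], [0, 0, 0]]]}}

```text
clock: 13.62
tcp_pos: [0.5331, 0.0055, 0.1597]
orientation: [-1.562, -0.19, 0.194]
contact_force: [0.6, -0.5, -0.7]
grip_width: 0.0154
```

```bash
python3 -c "
from h import *
rel(.5439,.0020)
f=r.grab_frame('wrist');crop(f,0,0,512,384,1.5,'w11.png')
np.save('w11cam.npy',np.r_[f['fx'],f['cx'],f['cy'],f['xyz'],f['orientation']])
"
```

```text
tcp [0.5331 0.0055 0.1597] yaw 14.02 tooly [-0.002  0.    -1.   ] shift [ 0.0096 -0.     -0.006 ] F [ 0.6 -0.5 -0.7] w 0.0154
```

View pics/w11.png

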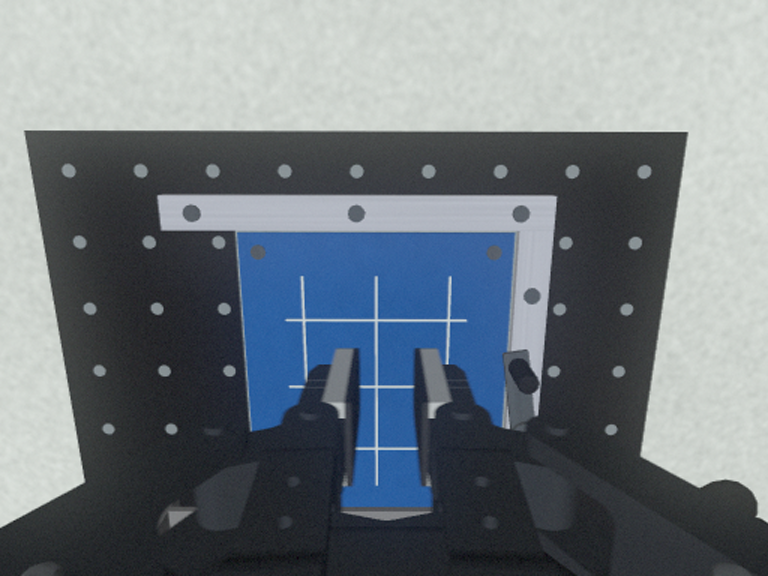

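The plate looks seated. Now the clip: I'll shut the gripper and hover left of the post at board (76,45), which is world (0.554, 0.128).

```bash
python3 -c "
from h import *
rel(.5539,.1281,.16)
"
```

```text
tcp [0.533  0.0054 0.1591] yaw 14.01 tooly [-0.003 -0.    -1.   ] shift [ 0.05  -0.001  0.114] F [ 0.1  0.4 -0.6] w 0.0076
```

Emit:
{"fn": "jog_arm", "kwargs": {"motion": [[0, [0.0125, 0, 0.0285], [0, 0, 0]], [0, [0.0125, 0, 0.0285], [0, 0, 0]], [0, [0.0125, 0, 0.0285], [0, 0, 0]], [0, [0.0125, 0, 0.0285], [0, 0, 0]], [0, [0, 0, 0], [0, 0, 0]], [0, [0, 0, 0], [0, 0, 0]], [0, [0, 0, 0], [0, 0, 0]]]}}

```text
clock: 14.25
tcp_pos: [0.5544, 0.1271, 0.1588]
orientation: [-1.564, -0.189, 0.194]
contact_force: [0.3, -0.4, -0.2]
grip_width: 0.0001
```

```bash
python3 -c "
from h import *
rel(.5539,.1281,.054)
f=r.grab_frame('wrist');crop(f,0,0,512,384,1.5,'w12.png');f=r.grab_frame('side');crop(f,180,100,380,305,3.9,'s12.png')
"
```

```text
tcp [0.5544 0.1271 0.1588] yaw 13.99 tooly [-0.003 -0.002 -1.   ] shift [1.000e-04 1.048e-01 1.100e-03] F [ 0.3 -0.4 -0.2] w 0.0001
```

View pics/w12.png

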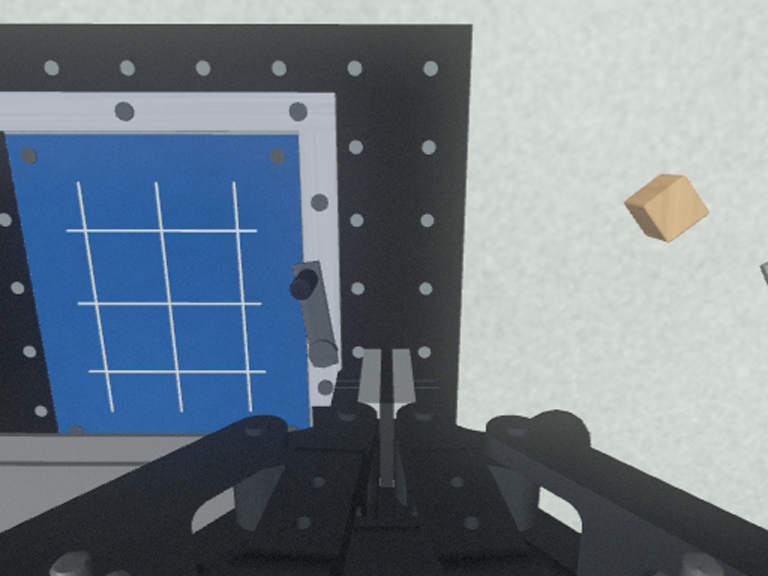

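View pics/s12.png

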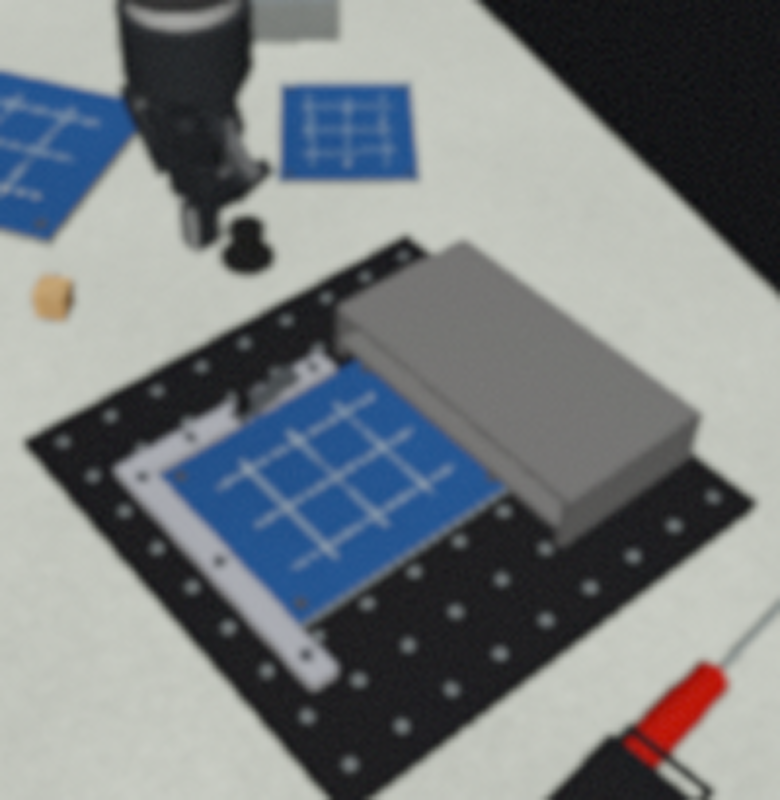

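The plate sits flush on both stops (corner at (297,135) in the wrist view). The clip is still parked, with the post top at (304,283) and the pivot at (322,352).

```bash
cat >> h.py <<'E'
C0=np.array([.4909,.0661]); _y=np.radians(13.95); BX=np.array([np.cos(_y),np.sin(_y)]);BY=np.array([-BX[1],BX[0]])
def bd(p): d=np.asarray(p)[:2]-C0; return (d@BX*1000).round(1),(d@BY*1000).round(1)
E
python3 -c "
from h import *
f=r.grab_frame('wrist')
print('post',bd(meas(f,(304,284),(0,0),1.5,.048)[0]),'pivot',bd(meas(f,(322,350),(0,0),1.5,.027)[0]),'corner',bd(meas(f,(299,134),(0,0),1.5,.018)[0]),'tcp',bd(r.get_obs()['tcp_pos']))
"
```

```text
post (np.float64(70.5), np.float64(3.4)) pivot (np.float64(112.4), np.float64(8.0)) corner (np.float64(1.2), np.float64(-0.8)) tcp (np.float64(76.8), np.float64(42.9))
```

Emit:
{"fn": "jog_arm", "kwargs": {"motion": [[0, [0, 0.035, 0], [0, 0, 0]], [0, [0, 0.035, 0], [0, 0, 0]], [0, [0, 0.034, 0], [0, 0, 0]], [0, [0, 0, 0], [0, 0, 0]], [0, [0, 0, 0], [0, 0, 0]], [0, [0, 0, 0], [0, 0, 0]]]}}

```text
clock: 14.9
tcp_pos: [0.5565, 0.1275, 0.0578]
orientation: [-1.562, -0.192, 0.19]
contact_force: [-0.1, 0.1, 0.3]
grip_width: -0.0002
```

```bash
python3 -c "
from h import *
rel(.5539,.1281,.054);print(bd(r.get_obs()['tcp_pos']))
f=r.grab_frame('wrist');crop(f,0,0,512,384,1.5,'w13.png');f=r.grab_frame('side');crop(f,180,100,380,305,3.9,'s13.png')
"
```

```text
tcp [0.5565 0.1275 0.0578] yaw 13.92 tooly [ 0.002  0.    -1.   ] shift [-0.0024  0.0038  0.0012] F [-0.1  0.1  0.3] w -0.0002
(np.float64(78.5), np.float64(43.8))
```

View pics/w13.png

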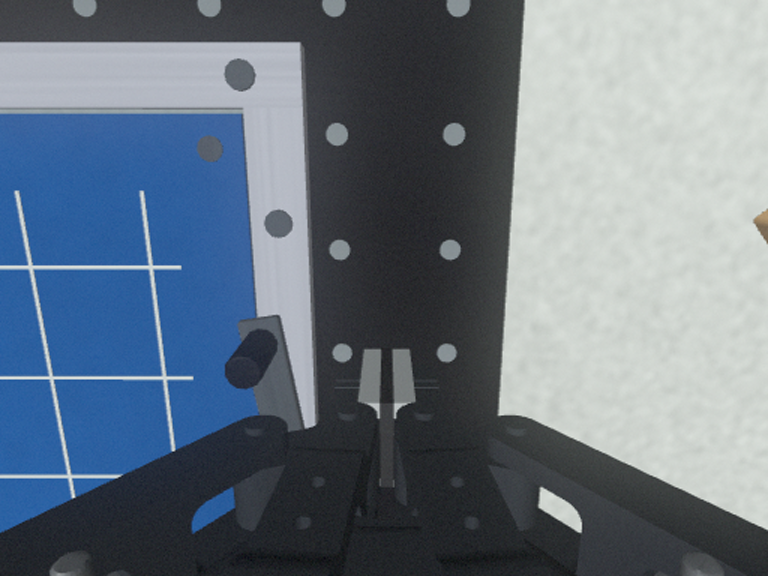

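Emit:
{"fn": "jog_arm", "kwargs": {"motion": [[0, [-0.001, 0.004, -0.004], [0, 0, 0]], [0, [0, 0, -0.005], [0, 0, 0]], [0, [0, 0, -0.005], [0, 0, 0]], [0, [0, 0, -0.004], [0, 0, 0]], [0, [0, 0, -0.003], [0, 0, 0]], [0, [0, 0, -0.003], [0, 0, 0]]]}}

```text
clock: 15.5
tcp_pos: [0.5605, 0.1042, 0.0525]
orientation: [-1.562, -0.192, 0.191]
contact_force: [-0.6, 1.8, -0.1]
grip_width: 0.0
```

Emit:
{"fn": "jog_arm", "kwargs": {"motion": [[0, [0, 0, -0.003], [0, 0, 0]], [0, [0, 0, -0.003], [0, 0, 0]], [0, [0, 0, -0.003], [0, 0, 0]]]}}

```text
clock: 15.75
tcp_pos: [0.5632, 0.0964, 0.0525]
orientation: [-1.561, -0.193, 0.191]
contact_force: [1.9, 2.9, -1.0]
grip_width: 0.0001
```

Emit:
{"fn": "jog_arm", "kwargs": {"motion": [[0, [0, 0, -0.003], [0, 0, 0]], [0, [0, 0, -0.003], [0, 0, 0]], [0, [0, 0, -0.003], [0, 0, 0]]]}}

```text
clock: 16.0
tcp_pos: [0.5653, 0.0876, 0.0524]
orientation: [-1.561, -0.193, 0.191]
contact_force: [2.4, 5.9, -0.8]
grip_width: -0.0002
```

```bash
python3 -c "
from h import *
rel(.5539,.1281,.054);print(bd(r.get_obs()['tcp_pos']))
f=r.grab_frame('wrist');crop(f,0,0,512,384,1.5,'w14.png')
"
```

```text
tcp [0.5653 0.0876 0.0524] yaw 14.03 tooly [ 0.001  0.001 -1.   ] shift [-0.0012 -0.0015  0.042 ] F [ 2.4  5.9 -0.8] w -0.0002
(np.float64(77.4), np.float64(3.0))
```

View pics/w14.png

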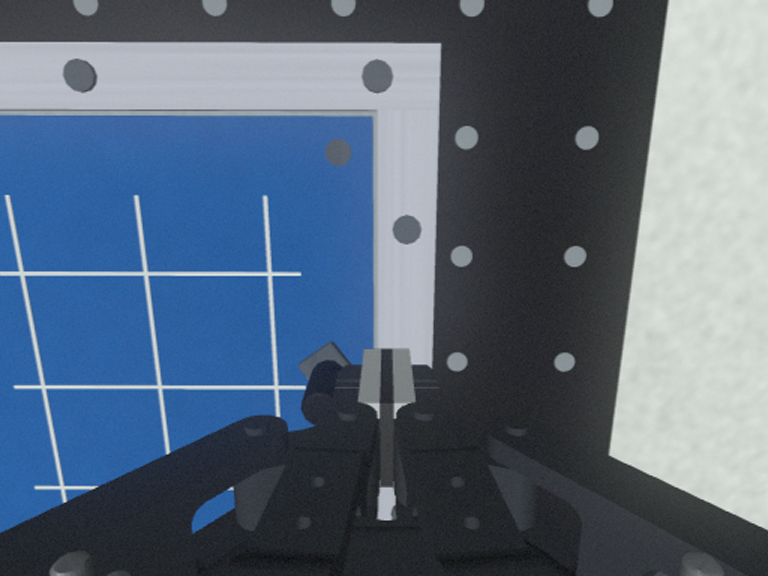

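The clip is swinging with the push, now at about 35–40°.

Emit:
{"fn": "jog_arm", "kwargs": {"motion": [[0, [0.001, 0, -0.002], [0, 0, 0]], [0, [0.001, 0, -0.002], [0, 0, 0]], [0, [0.001, 0, -0.002], [0, 0, 0]]]}}

```text
clock: 16.3
tcp_pos: [0.5695, 0.0829, 0.0524]
orientation: [-1.561, -0.193, 0.192]
contact_force: [2.3, 6.3, -0.3]
grip_width: 0.0001
```

Emit:
{"fn": "jog_arm", "kwargs": {"motion": [[0, [0.001, 0, -0.002], [0, 0, 0]], [0, [0.001, 0, -0.002], [0, 0, 0]]]}}

```text
clock: 16.47
tcp_pos: [0.5727, 0.0806, 0.0525]
orientation: [-1.56, -0.194, 0.192]
contact_force: [2.7, 9.4, -1.5]
grip_width: -0.0003
```

```bash
python3 -c "
from h import *
rel(.5539,.1281,.054);print(bd(r.get_obs()['tcp_pos']))
f=r.grab_frame('wrist');crop(f,0,0,512,384,1.5,'w15.png')
"
```

```text
tcp [0.5727 0.0806 0.0525] yaw 14.09 tooly [ 0.002  0.002 -1.   ] shift [-0.0067 -0.0014  0.0506] F [ 2.7  9.4 -1.5] w -0.0003
(np.float64(82.9), np.float64(-5.6))
```

View pics/w15.png

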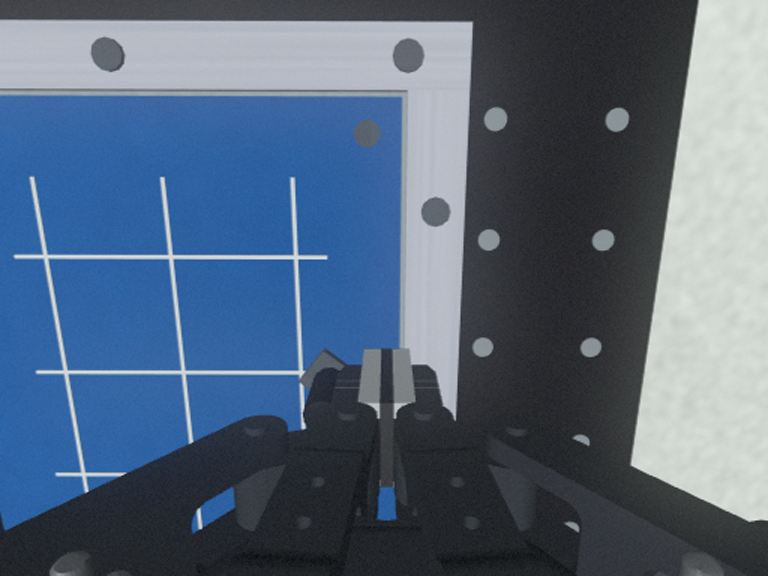

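The clip is at about 55°. I'll back off, go around to the robot side of the post, and push along +x for the rest.

Emit:
{"fn": "jog_arm", "kwargs": {"motion": [[0, [0, 0, 0.006], [0, 0, 0]], [0, [-0.013, 0, 0.002], [0, 0, 0]], [0, [-0.013, 0, 0], [0, 0, 0]], [0, [0, 0, -0.013], [0, 0, 0]], [0, [0, 0, -0.013], [0, 0, 0]], [0, [0, 0, -0.008], [0, 0, 0]], [0, [0, 0, 0], [0, 0, 0]], [0, [0, 0, 0], [0, 0, 0]]]}}

```text
clock: 17.18
tcp_pos: [0.5535, 0.0458, 0.0523]
orientation: [-1.563, -0.19, 0.19]
contact_force: [-0.7, 0.1, -0.5]
grip_width: -0.0002
```

```bash
python3 -c "
from h import *
rel(.5539,.1281,.054);print(bd(r.get_obs()['tcp_pos']))
f=r.grab_frame('side');crop(f,200,150,330,260,6,'s16.png')
"
```

```text
tcp [0.5535 0.0458 0.0523] yaw 13.86 tooly [ 0. -0. -1.] shift [ 0.0201 -0.0017  0.0799] F [-0.7  0.1 -0.5] w -0.0002
(np.float64(55.9), np.float64(-34.8))
```

View pics/s16.png

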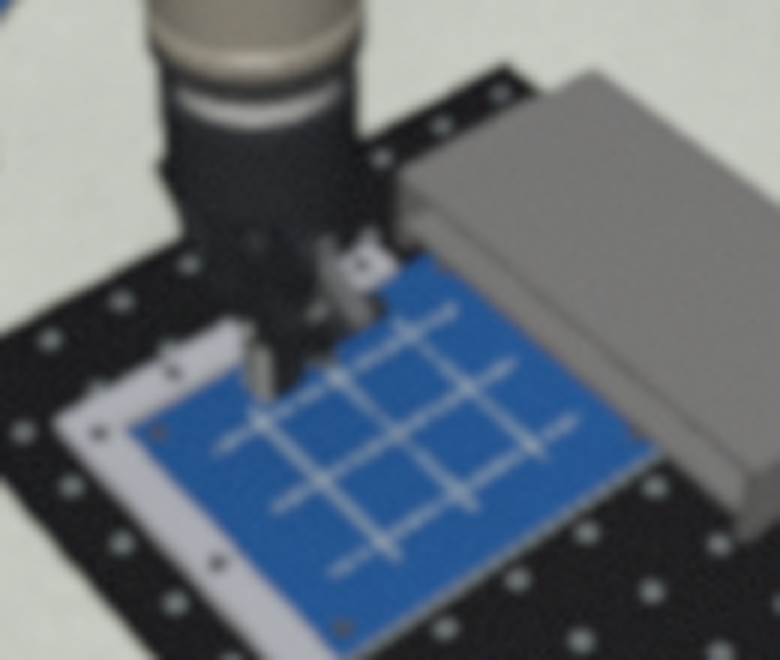

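The finger is now on the robot side of the post. Pushing along +x.

Emit:
{"fn": "jog_arm", "kwargs": {"motion": [[0, [0.004, 0, 0], [0, 0, 0]], [0, [0.004, 0, 0], [0, 0, 0]], [0, [0.004, 0, 0], [0, 0, 0]], [0, [0.004, 0, 0], [0, 0, 0]], [0, [0.003, 0, 0], [0, 0, 0]], [0, [0.003, 0, 0], [0, 0, 0]]]}}

```text
clock: 17.73
tcp_pos: [0.5735, 0.051, 0.052]
orientation: [-1.564, -0.189, 0.194]
contact_force: [-4.4, -6.5, 5.1]
grip_width: -0.0003
```

Emit:
{"fn": "jog_arm", "kwargs": {"motion": [[0, [0.003, 0, 0], [0, 0, 0]], [0, [0.003, 0, 0], [0, 0, 0]]]}}

```text
clock: 17.9
tcp_pos: [0.5787, 0.0497, 0.052]
orientation: [-1.566, -0.186, 0.193]
contact_force: [-6.1, -11.8, 6.0]
grip_width: -0.0002
```

Emit:
{"fn": "jog_arm", "kwargs": {"motion": [[0, [0.003, 0, 0], [0, 0, 0]], [0, [0.003, 0, 0], [0, 0, 0]]]}}

```text
clock: 18.07
tcp_pos: [0.5847, 0.0488, 0.0521]
orientation: [-1.569, -0.185, 0.192]
contact_force: [-4.0, -15.5, 6.0]
grip_width: 0.0002
```

Emit:
{"fn": "jog_arm", "kwargs": {"motion": [[0, [0.002, 0, 0], [0, 0, 0]]]}}

```text
clock: 18.15
tcp_pos: [0.5872, 0.0487, 0.0522]
orientation: [-1.569, -0.185, 0.19]
contact_force: [-4.1, -17.2, 5.4]
grip_width: -0.0002
```

Emit:
{"fn": "jog_arm", "kwargs": {"motion": [[0, [0.002, 0, 0], [0, 0, 0]]]}}

```text
clock: 18.23
tcp_pos: [0.5893, 0.0487, 0.0522]
orientation: [-1.57, -0.185, 0.19]
contact_force: [-1.4, -16.4, 4.2]
grip_width: 0.0002
```

There is an unexpected side force of about -17 N in y, so the post is catching the finger's flank. I'll stop and look.

```bash
python3 -c "
from h import *
rel(.5539,.1281,.054);print(bd(r.get_obs()['tcp_pos']))
f=r.grab_frame('side');crop(f,200,150,330,260,6,'s17.png')
f=r.grab_frame('wrist');crop(f,0,0,512,384,1.5,'w17.png')
f=r.grab_frame('scene');crop(f,160,120,300,240,5,'c17.png')
"
```

```text
tcp [0.5893 0.0487 0.0522] yaw 13.66 tooly [-0.002 -0.008 -1.   ] shift [-0.0156 -0.0023  0.0855] F [ -1.4 -16.4   4.2] w 0.0002
(np.float64(91.3), np.float64(-40.6))
```

View pics/w17.png

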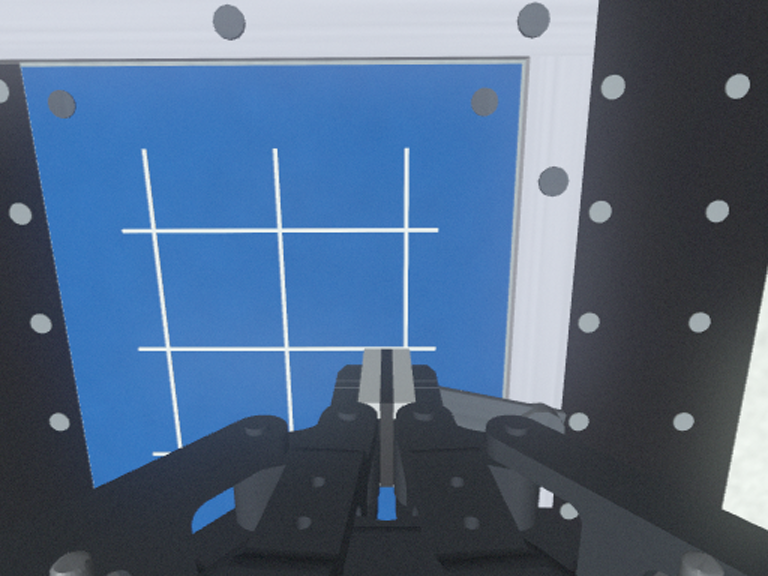

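View pics/c17.png

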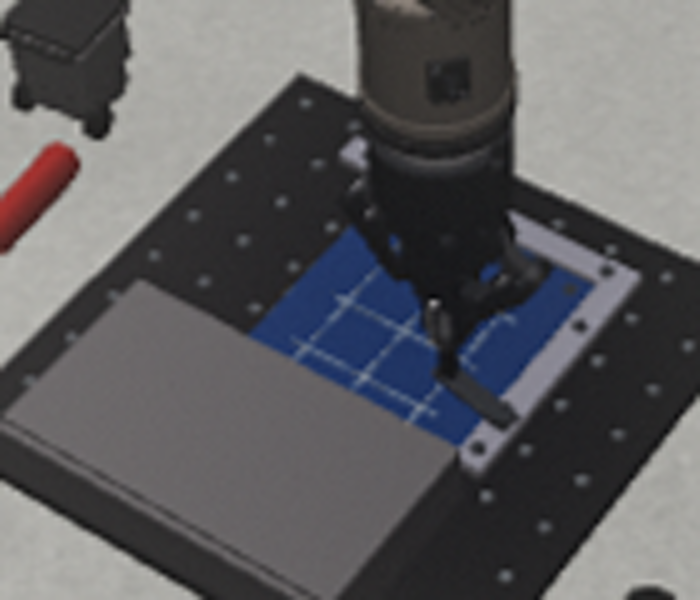

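The clip is at about 80°, with the post riding on the finger's left front corner. I'll back off, centre on the post's y (about -32) and push again.

Emit:
{"fn": "jog_arm", "kwargs": {"motion": [[0, [-0.002, 0, -0.006], [0, 0, 0]], [0, [-0.006, 0, -0.002], [0, 0, 0]], [0, [-0.012, 0, 0], [0, 0, 0]], [0, [-0.01, 0, 0], [0, 0, 0]], [0, [0, 0, 0.01], [0, 0, 0]], [0, [0, 0, 0.01], [0, 0, 0]], [0, [0, 0, 0], [0, 0, 0]], [0, [0, 0, 0], [0, 0, 0]]]}}

```text
clock: 19.05
tcp_pos: [0.5583, 0.0629, 0.0524]
orientation: [-1.561, -0.195, 0.194]
contact_force: [-0.4, 0.6, -0.2]
grip_width: 0.0003
```

```bash
python3 -c "
from h import *
rel(.5539,.1281,.054);print(bd(r.get_obs()['tcp_pos']))
f=r.grab_frame('scene');crop(f,160,120,300,240,5,'c18.png')
f=r.grab_frame('wrist');crop(f,0,0,512,384,1.5,'w18.png')
"
```

```text
tcp [0.5583 0.0629 0.0524] yaw 14.18 tooly [ 0.001  0.001 -1.   ] shift [ 0.0117 -0.0015  0.0643] F [-0.4  0.6 -0.2] w 0.0003
(np.float64(64.6), np.float64(-19.4))
```

View pics/c18.png

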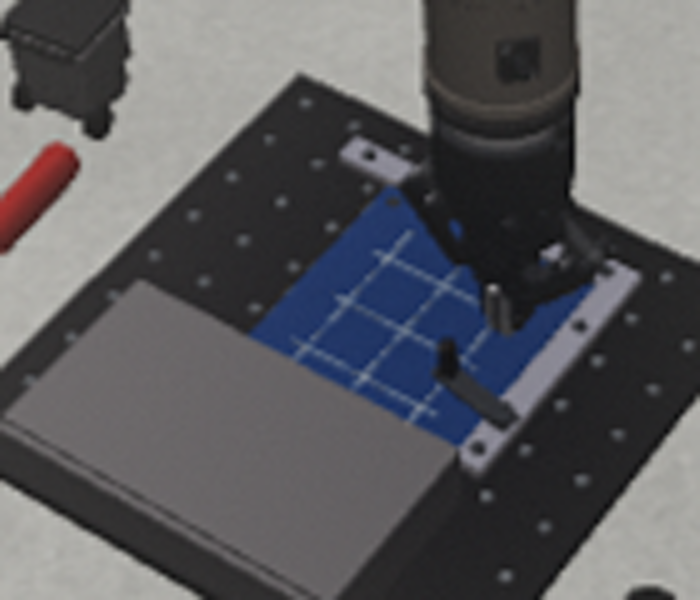

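View pics/w18.png

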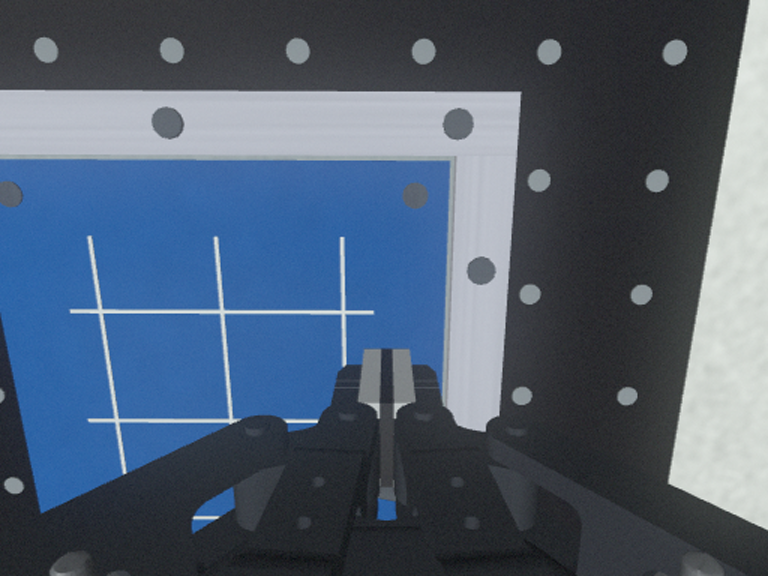

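```bash
python3 -c "
from h import *
f=r.grab_frame('scene')
p=meas(f,(446,345),(160,120),5,.048)[0];q=meas(f,(508,411),(160,120),5,.026)[0]
print(bd(p),bd(q),'corner',bd(meas(f,(640,275),(160,120),5,.018)[0]))
d=q-p;print(np.linalg.norm(d))
"
```

```text
(np.float64(104.1), np.float64(-31.8)) (np.float64(109.8), np.float64(12.8)) corner (np.float64(-19.9), np.float64(18.6))
0.04491293583340465
```

The post is at board (104,-32), about 80°. I'll align the finger to y=-32 and push along +x to the end stop.

Emit:
{"fn": "jog_arm", "kwargs": {"motion": [[0, [0, 0, -0.0125], [0, 0, 0]], [0, [0.006, 0, 0], [0, 0, 0]], [0, [0.006, 0, 0], [0, 0, 0]], [0, [0.004, 0, 0], [0, 0, 0]], [0, [0.003, 0, 0], [0, 0, 0]]]}}

```text
clock: 19.62
tcp_pos: [0.5804, 0.0533, 0.0523]
orientation: [-1.562, -0.192, 0.191]
contact_force: [0.3, -0.2, -0.1]
grip_width: -0.0001
```

Emit:
{"fn": "jog_arm", "kwargs": {"motion": [[0, [0.002, 0, 0], [0, 0, 0]], [0, [0.002, 0, 0], [0, 0, 0]]]}}

```text
clock: 19.78
tcp_pos: [0.5834, 0.0544, 0.0522]
orientation: [-1.562, -0.192, 0.192]
contact_force: [-0.5, 0.2, -0.1]
grip_width: -0.0001
```

Emit:
{"fn": "jog_arm", "kwargs": {"motion": [[0, [0.002, 0, 0], [0, 0, 0]]]}}

```text
clock: 19.87
tcp_pos: [0.5852, 0.0548, 0.0522]
orientation: [-1.562, -0.192, 0.192]
contact_force: [-0.2, 0.1, -0.3]
grip_width: -0.0003
```

Emit:
{"fn": "jog_arm", "kwargs": {"motion": [[0, [0.002, 0, 0], [0, 0, 0]]]}}

```text
clock: 19.95
tcp_pos: [0.5867, 0.0549, 0.0522]
orientation: [-1.562, -0.191, 0.193]
contact_force: [-1.3, -2.1, 1.7]
grip_width: 0.0003
```

Emit:
{"fn": "jog_arm", "kwargs": {"motion": [[0, [0.0015, 0, 0], [0, 0, 0]]]}}

```text
clock: 20.03
tcp_pos: [0.5881, 0.0549, 0.0521]
orientation: [-1.563, -0.19, 0.193]
contact_force: [-3.1, -2.7, 0.9]
grip_width: -0.0003
```

Emit:
{"fn": "jog_arm", "kwargs": {"motion": [[0, [0.0015, 0, 0], [0, 0, 0]], [0, [0.0015, 0, 0], [0, 0, 0]]]}}

```text
clock: 20.2
tcp_pos: [0.591, 0.0555, 0.0521]
orientation: [-1.563, -0.19, 0.192]
contact_force: [-1.6, -1.7, -0.1]
grip_width: -0.0
```

Emit:
{"fn": "jog_arm", "kwargs": {"motion": [[0, [0.0015, 0, 0], [0, 0, 0]], [0, [0.0015, 0, 0], [0, 0, 0]]]}}

```text
clock: 20.37
tcp_pos: [0.5942, 0.0566, 0.0521]
orientation: [-1.562, -0.191, 0.192]
contact_force: [-0.8, -2.4, -0.6]
grip_width: -0.0002
```

Emit:
{"fn": "jog_arm", "kwargs": {"motion": [[0, [0.001, 0, 0], [0, 0, 0]]]}}

```text
clock: 20.45
tcp_pos: [0.5946, 0.0567, 0.052]
orientation: [-1.563, -0.19, 0.193]
contact_force: [-4.3, -2.8, 1.6]
grip_width: 0.0001
```

Emit:
{"fn": "jog_arm", "kwargs": {"motion": [[0, [0.001, 0, 0], [0, 0, 0]]]}}

```text
clock: 20.53
tcp_pos: [0.5948, 0.0567, 0.0519]
orientation: [-1.563, -0.189, 0.194]
contact_force: [-8.2, -3.2, 3.5]
grip_width: 0.0002
```

The end stop is reached: the force jumped and the TCP has stalled. I'll back off, lift, and look.

Emit:
{"fn": "jog_arm", "kwargs": {"motion": [[0, [-0.004, 0, 0], [0, 0, 0]], [0, [-0.01, 0, 0], [0, 0, 0]], [0, [-0.01, 0, 0], [0, 0, 0]], [0, [-0.005, -0.02, 0], [0, 0, 0]], [0, [0, -0.035, 0], [0, 0, 0]], [0, [0, -0.035, 0], [0, 0, 0]], [0, [0, -0.035, 0], [0, 0, 0]], [0, [0, -0.03, 0.03], [0, 0, 0]], [0, [0, -0.02, 0.035], [0, 0, 0]], [0, [0, 0, 0.03], [0, 0, 0]]]}}

```text
clock: 21.37
tcp_pos: [0.5469, 0.144, 0.232]
orientation: [-1.559, -0.198, 0.184]
contact_force: [1.2, 0.6, -0.6]
grip_width: -0.0001
```

Emit:
{"fn": "jog_arm", "kwargs": {"motion": [[0, [0.02, 0, 0], [0, 0, 0]], [0, [0.02, 0, 0], [0, 0, 0]], [0, [0, 0, 0], [0, 0, 0]], [0, [0, 0, 0], [0, 0, 0]], [0, [0, 0, 0], [0, 0, 0]]]}}

```text
clock: 21.78
tcp_pos: [0.5832, 0.1512, 0.2264]
orientation: [-1.562, -0.191, 0.192]
contact_force: [-0.2, -0.9, 0.1]
grip_width: 0.0001
```

```bash
python3 -c "
from h import *
rel(.5539,.1281,.054);print(bd(r.get_obs()['tcp_pos']))
f=r.grab_frame('wrist');crop(f,0,0,400,300,2,'w19.png')
np.save('w19cam.npy',np.r_[f['fx'],f['cx'],f['cy'],f['xyz'],f['orientation']])
f=r.grab_frame('scene');crop(f,140,80,350,265,3.8,'c19.png')
"
```

```text
tcp [0.5832 0.1512 0.2264] yaw 13.97 tooly [-0.001 -0.    -1.   ] shift [-0.0338  0.1725 -0.0153] F [-0.2 -0.9  0.1] w 0.0001
(np.float64(110.1), np.float64(60.3))
```

View pics/w19.png

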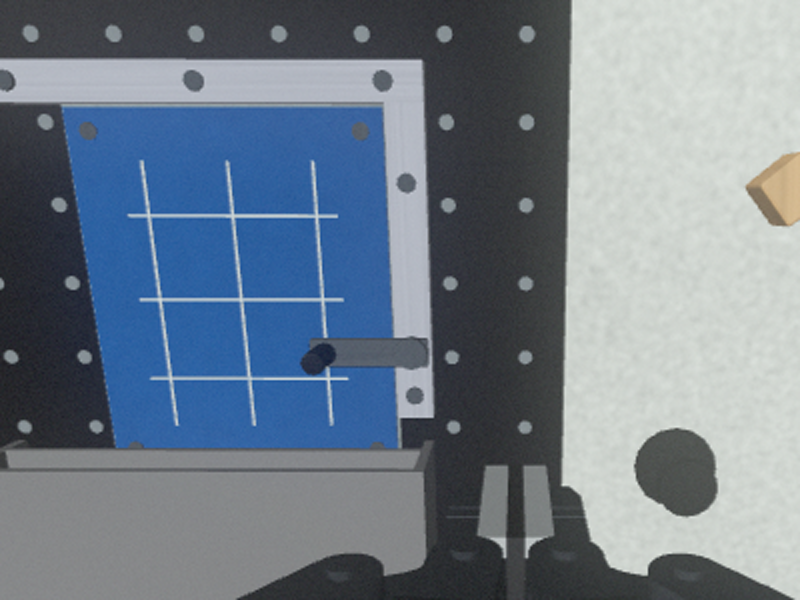

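View pics/c19.png

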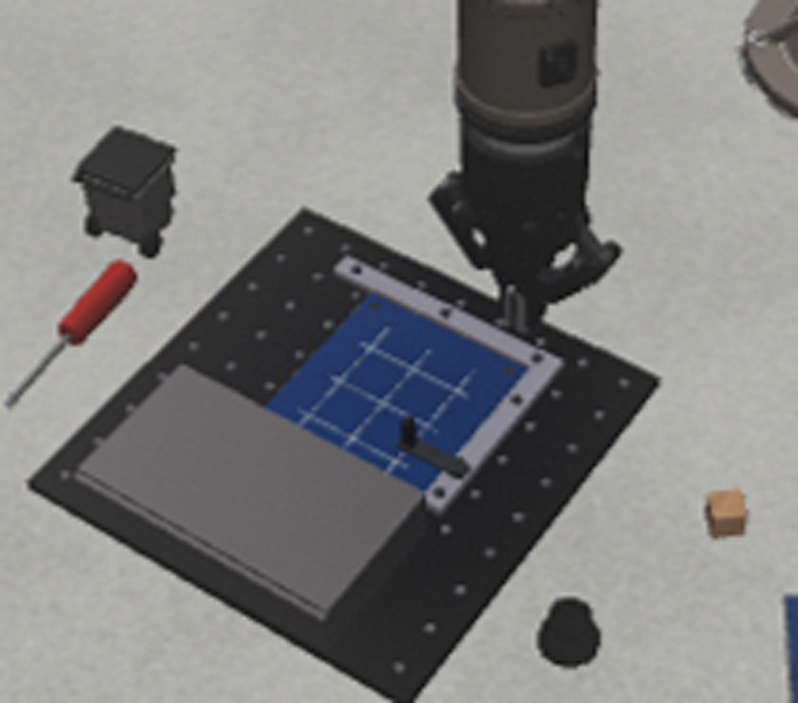

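The clip lies square across the plate, from (310,353) to (428,353), parallel to the front stop. Next, an enlarged check of the plate's fit along both stops.

```bash
python3 -c "
from h import *
f=r.grab_frame('wrist');crop(f,20,30,220,70,4,'w20a.png');crop(f,170,30,225,220,4,'w20b.png')
m=lambda p: meas(f,p,(0,0),2,.015)
P=m([(64,107),(384,107),(399,446)]);print([bd(p) for p in P])
a=P[1]-P[0];print(np.linalg.norm(a),np.degrees(np.arctan2(a[1],a[0]))-90)
Q=meas(f,[(310,339),(425,338)],(0,0),2,.024);a=Q[1]-Q[0];print('clip dir',np.degrees(np.arctan2(a[1],a[0]))-90)
S=meas(f,[(2,103),(383,103),(400,417)],(0,0),2,.018);a=S[1]-S[0];print('stop',[bd(p) for p in S],np.degrees(np.arctan2(a[1],a[0]))-90)
"
```

```text
[(np.float64(1.0), np.float64(-147.2)), (np.float64(1.0), np.float64(-0.2)), (np.float64(166.1), np.float64(-0.6))]
0.14700502140231153 13.941320950837053
clip dir 14.445549553202511
stop [(np.float64(-0.3), np.float64(-173.2)), (np.float64(-0.3), np.float64(-0.0)), (np.float64(149.3), np.float64(1.2))] 13.941346920274853
```

View pics/w20a.png

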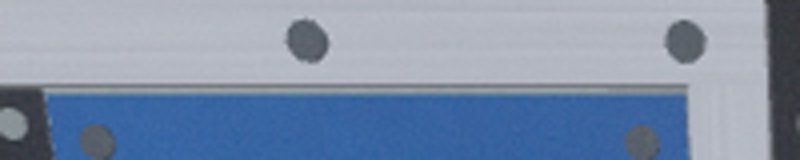

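View pics/w20b.png

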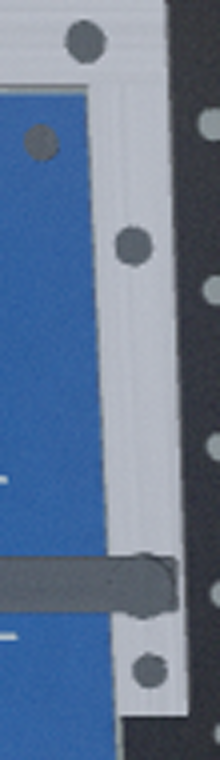

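The plate is flush with no dark gap on either stop. Its front edge is parallel to the front stop (13.94° each) and the clip is square within about 0.5°. The arm is clear, so I'm handing in.

```bash
python3 -c "
from bench import r
print(r.hand_in()); print(r.get_obs()['clock'])"
```

```text
the job is handed in; nothing more can be done
None
the job is handed in; nothing more can be done
```

The plate is seated in the corner of the two stops and the clip is swung square across it. I handed the job in at about 22 s of the 70 s allowed. I pressed two open fingertips on the middle-sized plate and drew it out and left until it sat against both stops. I then shut the gripper and pushed the clip post to its end stop.

**Last checks:**
- **Plate:** the wrist view showed no dark gap along either stop. The front edge and front stop both measured 13.94°.
- **Corner position:** the plate corner measured 1.0 and -0.2 mm from the stop corner. That is within the camera's roughly 2 mm accuracy, and part of the 1 mm is probably the plate's bare steel rim.
- **Clip:** it measured square to within about 0.5°. The force jump and stall confirmed the end stop.
- **Objects around the board:** the final picture showed them in place. I judged this by eye and did not measure their positions.

**What did not go cleanly:**
- **Pressing force:** it was 8–12 N for most of the slide, with single readings up to 14.7 N. While seating the plate, press and sideways drag combined as vectors came to at most about 17 N. Added as plain numbers they briefly passed 20 N (about 21–23 N).
- **Clip push:** on the second push the post caught the side of the finger, with a side force of about 17 N. I backed off, lined up again and finished the swing at about 8 N.

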